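# Open the glaze case and pack its hexagonal jars

### The job

Get the glaze case ready for the painting class: raise its lid upright and lock the folding stay (push the red knob past straight to its stop) so that the lid stands by itself. Then move every hexagonal glaze jar from the table into the tray and pack them upright as a tight honeycomb, flat faces touching, each jar against at least two others. The jars are glass: set them down gently, and leave the bowl, water tub and round paint pot where they are.

Things in the scene. Friction and masses are not known exactly. Their poses are not given: they have to be found in the camera images.
- tray (a point): centre of the tray floor inside the flip-top wooden case. x points level from the case's front to its hinge side, y to the case's left (seen from the front), z up. The case stands still on the table: outside 185 mm deep (x), 250 mm wide (y), floor top 6 mm above the table, rim 52 mm above the table. The tray inside measures 138 mm (x) by 234 mm (y) between upright walls. Behind it lies a narrow channel with brushes, then the hinge
- hinge (a point): middle of the lid's hinge axis, on the case's rear rim, 106 mm behind the tray centre and 52 mm above the table; the axis runs along the tray's y. Same axes as the tray
- lid (a joint): angle of the lid in rad: 0 shut, 1.57 standing upright, when the stay is drawn straight and it can go no further; about 1.55 when locked. The lid weighs 0.4 kg, is 28 mm deep (top 80 mm above the table when shut) and a spring in the hinge helps to shut it: let go, it falls shut, save within about 0.1 rad of upright, where the stiff knuckle of the stay just holds it
- lid_bar (a point): middle of the dark steel bow handle on the lid: a round bar 12 mm thick, 100 mm long, parallel to the hinge, its centre 32 mm above the lid's outer face. With the lid shut it lies 163 mm in front of the hinge axis and 60 mm higher than it; with the lid upright it is behind the lid, 60 mm beyond the hinge and 163 mm above it. It turns with the lid (x, z with it)
- stay (a joint): angle of the knuckle of the folding stay on the case's right side (tray -y), two flat brass links 95 and 82 mm long from the case to the lid: 0 folded with the lid shut, 2.57 the links in one straight line (lid upright), 2.82 past straight against its stop: locked, the lid then cannot fall. It follows the lid as the lid is raised, but goes past straight only when its knob is pushed towards the hinge side and down; a push of 1 to 5 N does it
- stay_knob (a point): middle of the red thumb knob on the stay's knuckle: a cylinder 16 mm thick and 30 mm long lying along the tray's y, sticking out from the case's right side, the point 28 mm from that side wall. With the lid upright it is about 42 mm in front of the hinge axis and 33 mm above the rim; while being locked it travels about 8 mm towards the hinge side and 7 mm down
- jar_red_mid (a point): hexagonal glass jar of red glaze with a white cap, blank paper labels: body 64 mm over the flats, 46 mm high; on it a hexagonal cap 30 mm over the flats, 22 mm high (whole jar 68 mm high, 0.25 kg). The point is its centre, 34 mm above its underside; its x axis points square to one flat, z up; cap flats and body flats are parallel. May be absent
- jar_green_mid (a point): hexagonal glass jar of green glaze with a white cap, blank paper labels: body 64 mm over the flats, 46 mm high; on it a hexagonal cap 30 mm over the flats, 22 mm high (whole jar 68 mm high, 0.25 kg). The point is its centre, 34 mm above its underside; its x axis points square to one flat, z up; cap flats and body flats are parallel. May be absent
- jar_yellow_mid (a point): hexagonal glass jar of yellow glaze with a black cap, blank paper labels: body 64 mm over the flats, 46 mm high; on it a hexagonal cap 30 mm over the flats, 22 mm high (whole jar 68 mm high, 0.25 kg). The point is its centre, 34 mm above its underside; its x axis points square to one flat, z up; cap flats and body flats are parallel. May be absent
- jar_blue_mid (a point): hexagonal glass jar of blue glaze with a white cap, blank paper labels: body 64 mm over the flats, 46 mm high; on it a hexagonal cap 30 mm over the flats, 22 mm high (whole jar 68 mm high, 0.25 kg). The point is its centre, 34 mm above its underside; its x axis points square to one flat, z up; cap flats and body flats are parallel. May be absent
- jar_white_mid (a point): hexagonal glass jar of cream-white glaze with a black cap, blank paper labels: body 64 mm over the flats, 46 mm high; on it a hexagonal cap 30 mm over the flats, 22 mm high (whole jar 68 mm high, 0.25 kg). The point is its centre, 34 mm above its underside; its x axis points square to one flat, z up; cap flats and body flats are parallel. May be absent
- bowl_mid (a point): white ceramic bowl, 116 mm wide, 55 mm high; the point is half-way up. A bystander
- water_tub_mid (a point): white water tub, 90 mm wide, 85 mm high; the point is half-way up. A bystander
- paint_pot_mid (a point): round green paint pot with a blue cap, 60 mm wide, 80 mm high; the point is half-way up. A bystander
Things that resemble listed ones, but are neither listed nor needed, are in the scene too. There is more than one size of the part that bears jar_red_mid; the job needs the larger.

How it is judged (in metres and radians):
On the way:
1. the lid is upright and its folding stay is locked past straight (value of joint lid above 1.48 rad and value of joint stay above 2.7 rad), for 0.3 s.
At the end, for the whole second after the job is handed in: Lid over 1.48 rad, stay locked past straight (over 2.70 rad). Each jar rests upright (5 degrees) on the tray floor, faces parallel to the others' within 6 degrees, with at least two other jars within 68 mm centre to centre (64 is full contact) (all of step 1 and x of jar_red_mid in the frame of tray between -0.069 and 0.069 m and y of jar_red_mid in the frame of tray between -0.117 and 0.117 m and z of jar_red_mid in the frame of tray between 0.029 and 0.039 m and angle between each of jar_red_mid, jar_green_mid, jar_yellow_mid, jar_blue_mid, jar_white_mid's own z axis and vertical below 0.09 rad and linear speed of each of jar_red, jar_green, jar_yellow, jar_blue, jar_white below 0.02 m/s and (horizontal distance between jar_red_mid and jar_yellow_mid below 0.068 m or horizontal distance between jar_red_mid and jar_blue_mid below 0.068 m or horizontal distance between jar_red_mid and jar_white_mid below 0.068 m) and (horizontal distance between jar_red_mid and jar_green_mid below 0.068 m or horizontal distance between jar_red_mid and jar_blue_mid below 0.068 m or horizontal distance between jar_red_mid and jar_white_mid below 0.068 m) and (horizontal distance between jar_red_mid and jar_green_mid below 0.068 m or horizontal distance between jar_red_mid and jar_yellow_mid below 0.068 m or horizontal distance between jar_red_mid and jar_white_mid below 0.068 m) and (horizontal distance between jar_red_mid and jar_green_mid below 0.068 m or horizontal distance between jar_red_mid and jar_yellow_mid below 0.068 m or horizontal distance between jar_red_mid and jar_blue_mid below 0.068 m) and x of jar_green_mid in the frame of tray between -0.069 and 0.069 m and y of jar_green_mid in the frame of tray between -0.117 and 0.117 m and z of jar_green_mid in the frame of tray between 0.029 and 0.039 m and (horizontal distance between jar_green_mid and jar_yellow_mid below 0.068 m or horizontal distance between jar_green_mid and jar_blue_mid below 0.068 m or horizontal distance between jar_green_mid and jar_white_mid below 0.068 m) and (horizontal distance between jar_green_mid and jar_red_mid below 0.068 m or horizontal distance between jar_green_mid and jar_blue_mid below 0.068 m or horizontal distance between jar_green_mid and jar_white_mid below 0.068 m) and (horizontal distance between jar_green_mid and jar_red_mid below 0.068 m or horizontal distance between jar_green_mid and jar_yellow_mid below 0.068 m or horizontal distance between jar_green_mid and jar_white_mid below 0.068 m) and (horizontal distance between jar_green_mid and jar_red_mid below 0.068 m or horizontal distance between jar_green_mid and jar_yellow_mid below 0.068 m or horizontal distance between jar_green_mid and jar_blue_mid below 0.068 m) and x of jar_yellow_mid in the frame of tray between -0.069 and 0.069 m and y of jar_yellow_mid in the frame of tray between -0.117 and 0.117 m and z of jar_yellow_mid in the frame of tray between 0.029 and 0.039 m and (horizontal distance between jar_yellow_mid and jar_green_mid below 0.068 m or horizontal distance between jar_yellow_mid and jar_blue_mid below 0.068 m or horizontal distance between jar_yellow_mid and jar_white_mid below 0.068 m) and (horizontal distance between jar_yellow_mid and jar_red_mid below 0.068 m or horizontal distance between jar_yellow_mid and jar_blue_mid below 0.068 m or horizontal distance between jar_yellow_mid and jar_white_mid below 0.068 m) and (horizontal distance between jar_yellow_mid and jar_red_mid below 0.068 m or horizontal distance between jar_yellow_mid and jar_green_mid below 0.068 m or horizontal distance between jar_yellow_mid and jar_white_mid below 0.068 m) and (horizontal distance between jar_yellow_mid and jar_red_mid below 0.068 m or horizontal distance between jar_yellow_mid and jar_green_mid below 0.068 m or horizontal distance between jar_yellow_mid and jar_blue_mid below 0.068 m) and x of jar_blue_mid in the frame of tray between -0.069 and 0.069 m and y of jar_blue_mid in the frame of tray between -0.117 and 0.117 m and z of jar_blue_mid in the frame of tray between 0.029 and 0.039 m and (horizontal distance between jar_blue_mid and jar_green_mid below 0.068 m or horizontal distance between jar_blue_mid and jar_yellow_mid below 0.068 m or horizontal distance between jar_blue_mid and jar_white_mid below 0.068 m) and (horizontal distance between jar_blue_mid and jar_red_mid below 0.068 m or horizontal distance between jar_blue_mid and jar_yellow_mid below 0.068 m or horizontal distance between jar_blue_mid and jar_white_mid below 0.068 m) and (horizontal distance between jar_blue_mid and jar_red_mid below 0.068 m or horizontal distance between jar_blue_mid and jar_green_mid below 0.068 m or horizontal distance between jar_blue_mid and jar_white_mid below 0.068 m) and (horizontal distance between jar_blue_mid and jar_red_mid below 0.068 m or horizontal distance between jar_blue_mid and jar_green_mid below 0.068 m or horizontal distance between jar_blue_mid and jar_yellow_mid below 0.068 m) and x of jar_white_mid in the frame of tray between -0.069 and 0.069 m and y of jar_white_mid in the frame of tray between -0.117 and 0.117 m and z of jar_white_mid in the frame of tray between 0.029 and 0.039 m and (horizontal distance between jar_white_mid and jar_green_mid below 0.068 m or horizontal distance between jar_white_mid and jar_yellow_mid below 0.068 m or horizontal distance between jar_white_mid and jar_blue_mid below 0.068 m) and (horizontal distance between jar_white_mid and jar_red_mid below 0.068 m or horizontal distance between jar_white_mid and jar_yellow_mid below 0.068 m or horizontal distance between jar_white_mid and jar_blue_mid below 0.068 m) and (horizontal distance between jar_white_mid and jar_red_mid below 0.068 m or horizontal distance between jar_white_mid and jar_green_mid below 0.068 m or horizontal distance between jar_white_mid and jar_blue_mid below 0.068 m) and (horizontal distance between jar_white_mid and jar_red_mid below 0.068 m or horizontal distance between jar_white_mid and jar_green_mid below 0.068 m or horizontal distance between jar_white_mid and jar_yellow_mid below 0.068 m) and (angle between the x axis of jar_green_mid and the x axis of jar_red_mid, either way round below 0.105 rad or angle between the x axis of jar_green_mid and the x axis of jar_red_mid, either way round between 0.9422 and 1.1522 rad) and (angle between the x axis of jar_yellow_mid and the x axis of jar_red_mid, either way round below 0.105 rad or angle between the x axis of jar_yellow_mid and the x axis of jar_red_mid, either way round between 0.9422 and 1.1522 rad) and (angle between the x axis of jar_yellow_mid and the x axis of jar_green_mid, either way round below 0.105 rad or angle between the x axis of jar_yellow_mid and the x axis of jar_green_mid, either way round between 0.9422 and 1.1522 rad) and (angle between the x axis of jar_blue_mid and the x axis of jar_red_mid, either way round below 0.105 rad or angle between the x axis of jar_blue_mid and the x axis of jar_red_mid, either way round between 0.9422 and 1.1522 rad) and (angle between the x axis of jar_blue_mid and the x axis of jar_green_mid, either way round below 0.105 rad or angle between the x axis of jar_blue_mid and the x axis of jar_green_mid, either way round between 0.9422 and 1.1522 rad) and (angle between the x axis of jar_blue_mid and the x axis of jar_yellow_mid, either way round below 0.105 rad or angle between the x axis of jar_blue_mid and the x axis of jar_yellow_mid, either way round between 0.9422 and 1.1522 rad) and (angle between the x axis of jar_white_mid and the x axis of jar_red_mid, either way round below 0.105 rad or angle between the x axis of jar_white_mid and the x axis of jar_red_mid, either way round between 0.9422 and 1.1522 rad) and (angle between the x axis of jar_white_mid and the x axis of jar_green_mid, either way round below 0.105 rad or angle between the x axis of jar_white_mid and the x axis of jar_green_mid, either way round between 0.9422 and 1.1522 rad) and (angle between the x axis of jar_white_mid and the x axis of jar_yellow_mid, either way round below 0.105 rad or angle between the x axis of jar_white_mid and the x axis of jar_yellow_mid, either way round between 0.9422 and 1.1522 rad) and (angle between the x axis of jar_white_mid and the x axis of jar_blue_mid, either way round below 0.105 rad or angle between the x axis of jar_white_mid and the x axis of jar_blue_mid, either way round between 0.9422 and 1.1522 rad)); the robot touches nothing.
It fails at once if the bowl, water tub or round paint pot is pushed about (moved more than 30 mm) (distance of any of bowl_mid, water_tub_mid, paint_pot_mid from where it was at the start of the episode above 0.03 m).
It fails at once if a jar is dropped or knocked hard against the case (over 60 N) (contact force between any of jar_red, jar_green, jar_yellow, jar_blue, jar_white and case above 60 N).
Of jar_red, jar_green, jar_yellow, jar_blue, jar_white only 3 to 5 are there at a start; the rules pass over those that are not, and their reading is None.
At some moment in a run one of jar_red, jar_green, jar_yellow, jar_blue, jar_white may be knocked a few centimetres aside while the robot is not near it.
It also fails if it takes over 210 s, if anything falls off the work surface, if the arm or the gripper's body presses on something with over 40 N, if the wrist force passes 120 N, or if a joint passes its speed limit or range.

### The arm

A 7-joint arm with a two-finger parallel gripper is mounted at the origin on the work surface. World frame = base frame: x ahead of the robot, y to its left, z up, the work surface at z = 0. Lengths are in mm, angles in rad, forces in N, time in s.
With the tool pointing down it reaches from about 400 to 875 mm from the base axis. Payload 6.5 kg.
Tool frame: the origin (TCP) lies at the very end of the fingers, on their centre line; the grasp point (between the pads) lies r.hold_point_z behind it (r.hold_point_z is the distance from the TCP to the grasp point, in mm); z points along the fingers, y is the direction in which the jaws open and shut (so a half turn about z gives the same grasp; the last joint's range is limited). The gripper opens to 88 mm and grips with 3 to 60 N. Pads are 18 mm wide; open, the fingers measure 123 mm over their backs; the gripper's body (75 mm by 187 mm) begins 45 mm behind the grasp point.
Start: joints at [1.12, 0.536, -0.004, 1.538, 0.003, 1.067, -0.071], TCP at [243.988, -602.461, 238.716] pointing down, gripper open.
Joint ranges: [-2.7, 2.7], [-0.37, 2.16], [-1.27, 1.26], [0.24, 2.4], [-1.31, 4.45], [0.19, 1.91], [-2.76, 2.76]. Speed limits (rad/s): [2.39, 2.39, 3.14, 3.14, 3.14, 3.14, 3.14].

### API

Orientations are given as a 3x3 rotation matrix whose columns are the frame's x, y, z axes.
In Python, from rig import r gives the robot as it stands.
- The arm moves only by the shell command python3 -m inch 'ROWS' [FORCE]. ROWS is JSON, a list of rows, each a list of 5 numbers: the shift along the tool's x, y, z in m, then the turn about the tool's z in degrees, then the closure, from -1 (fully open) to 1 (shut). In form: [[tx, ty, tz, roll, grip], ...]. A call has 1 to 8 rows; each row is the pose to reach, as a shift and turn from the pose commanded when the call began, along the tool's axes at that moment; what a row does not reach only later rows make up. A row lasts 1/10 s, in which the tool goes at most 50 mm and 8.59 degrees, less where a joint would pass 70% of its speed; a pose out of reach is approached as far as the arm can. A call with a gripper value outside its range is refused whole. The fingers move at their own pace and stop on an object; FORCE is the grip in N (left out, the last holds). Time passes only in rows, so rows that repeat a pose let the fingers close. It gives the time, the measured TCP pose, the force and the opening at its end, in the units of the state.
- r.get_state(): the state, without advancing time (a new reading comes with each control period).
- r.camera(name): name is "scene" or "side" or "wrist"; returns a dict with "pixels" (400x640x3 uint8, red, green, blue), "z_map" (400x640 float32, mm along the optical axis (not along the pixel's ray), 0 where there is no reading), "fx", "fy", "cx", "cy" (pixels), "world_to_cam" (4x4, takes a point from world to camera coordinates). Camera axes: x right, y down, z forward; pixel columns grow to the right and rows downward; lengths in mm; the calibration is good to about 2 mm. A picture is of the moment at which its call begins.
- r.hand_in(): hands the job in, once; it reports no verdict.
The state is a dict: "time_s": time; "joint_positions": joint angles; "joint_velocities": joint speeds; "joint_torque": joint torques, N m; "position": TCP position; "tool_rot": TCP orientation; "contact_force": force on the tool from outside, world axes, zero at the start; "torque": the same for the moment, N m; "grip_width": finger opening in mm.
Only numpy, scipy, OpenCV 4.12 (cv2) and the standard library are available. Lean on these libraries where they do the work, as an engineer would, in place of code of your own. Each camera call takes 0.05 s, during which the arm holds its last target.

## Working session

There is one attempt and no reset: what is moved stays moved. The work goes in short steps, Python scripts to look and compute and a shell command to move; the robot and the scene stay as the last step left them, time stands still between calls to the robot, and variables do not carry over. Pictures are saved under pics/ and viewed, and the job is handed in when it is done.

```bash
ls; mkdir -p pics
python3 - <<'E'
from rig import r
import cv2,numpy as np
s=r.get_state()
for k,v in s.items(): print(k,np.round(v,3).tolist())
print(r.hold_point_z)
for n in("scene","side","wrist"):
    c=r.camera(n); cv2.imwrite(f"pics/{n}0.png",c["pixels"][:,:,::-1]); print(n,c["fx"],c["cx"],c["cy"],np.round(c["world_to_cam"],3).tolist())
    np.savez(f"{n}0.npz",**c)
E
```

```text
pics
time_s 0.0
joint_positions [1.12, 0.537, -0.004, 1.539, 0.003, 1.067, -0.071]
joint_velocities [0.0, 0.002, -0.001, -0.001, 0.001, -0.0, -0.0]
joint_torque [0.001, -57.099, 0.991, -25.16, -0.056, 0.018, 0.0]
position [243.735, -601.928, 237.84]
tool_rot [[0.927, 0.375, -0.001], [0.375, -0.927, 0.002], [-0.0, -0.002, -1.0]]
contact_force [-0.006, 0.063, 0.091]
torque [-0.052, -0.021, -0.003]
grip_width 87.941
18.700000000000003
scene 376.10453710379807 316.0344735015536 197.7220727125716 [[0.787, 0.617, -0.022, -450.052], [0.383, -0.516, -0.766, -153.789], [-0.484, 0.594, -0.643, 1298.754], [0.0, 0.0, 0.0, 1.0]]
side 388.3171408799485 316.4118660228943 198.7664319209481 [[-0.757, -0.653, -0.006, 432.861], [-0.42, 0.494, -0.762, 320.265], [0.501, -0.574, -0.648, 991.066], [0.0, 0.0, 0.0, 1.0]]
wrist 306.3657180228693 324.60097413334427 203.6854359303992 [[0.376, -0.927, -0.002, -647.957], [-0.885, -0.36, 0.295, -39.204], [-0.274, -0.109, -0.956, 391.684], [0.0, 0.0, 0.0, 1.0]]
```

View pics/scene0.png

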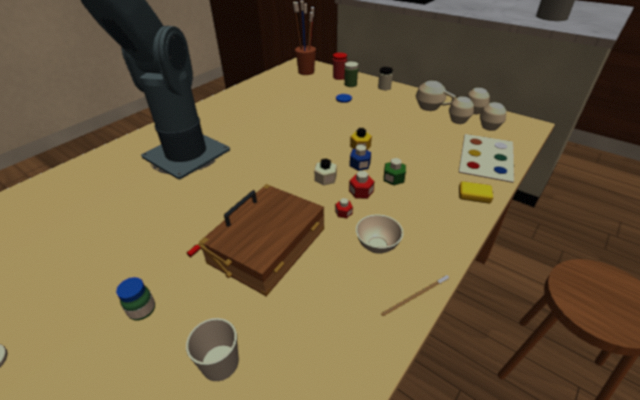

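View pics/side0.png

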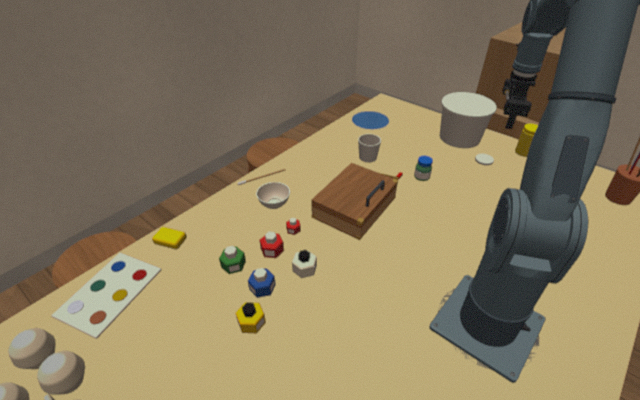

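View pics/wrist0.png

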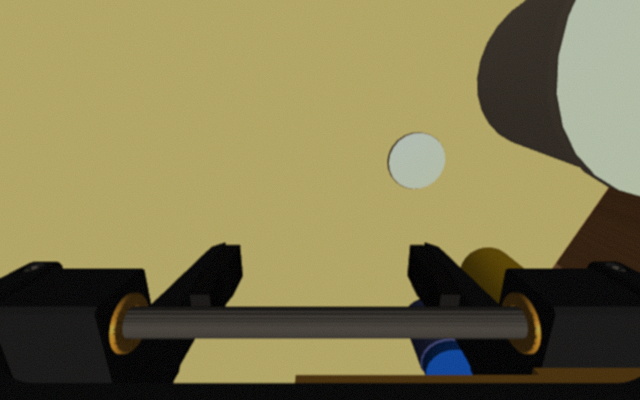

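Scene view: the shut case is at about (265,238), with its handle at (240,207) and the red stay knob at (195,250). Five hexagonal jars are near it: white (326,172), yellow (361,139), blue (361,158), green (395,172) and large red (362,185). A second, smaller red jar is at (344,208). Bowl is at (378,235), tub at (215,350), pot at (135,298). Next I'll fuse the depth images into a top view to get positions.

```bash
cat > h.py <<'E'
import numpy as np,cv2
def load(n):
    return dict(np.load(n))
def cloud(c):
    z=c["z_map"]; v,u=np.mgrid[0:400,0:640]
    P=np.stack([(u-c["cx"])/c["fx"]*z,(v-c["cy"])/c["fy"]*z,z],-1)
    M=np.linalg.inv(c["world_to_cam"])
    return P@M[:3,:3].T+M[:3,3]
def proj(c,p):
    p=np.atleast_2d(p); q=p@c["world_to_cam"][:3,:3].T+c["world_to_cam"][:3,3]
    return np.c_[q[:,0]/q[:,2]*c["fx"]+c["cx"],q[:,1]/q[:,2]*c["fy"]+c["cy"]]
def topview(cs,x0,x1,y0,y1,s,fn,zmin=-20,zmax=400):
    # image: rows = x decreasing, cols = y decreasing
    H=int((x1-x0)*s);W=int((y1-y0)*s); im=np.zeros((H,W,3),np.uint8); hb=np.full((H,W),-1e9)
    for c in cs:
        P=cloud(c).reshape(-1,3); C=c["pixels"].reshape(-1,3)
        m=(c["z_map"].ravel()>0)&(P[:,0]>x0)&(P[:,0]<x1)&(P[:,1]>y0)&(P[:,1]<y1)&(P[:,2]>zmin)&(P[:,2]<zmax)
        P=P[m];C=C[m]; o=np.argsort(P[:,2]);P=P[o];C=C[o]
        rr=((x1-P[:,0])*s).astype(int).clip(0,H-2); cc=((y1-P[:,1])*s).astype(int).clip(0,W-2)
        for a in(0,1):
            for b in(0,1):
                k=P[:,2]>hb[rr+a,cc+b]-1
                im[rr[k]+a,cc[k]+b]=C[k]; hb[rr[k]+a,cc[k]+b]=P[k,2]
    cv2.imwrite(fn,im[:,:,::-1]); return hb
E
python3 - <<'E'
from h import *
cs=[load("scene0.npz"),load("side0.npz")]
topview(cs,200,1000,-500,500,.75,"pics/top0.png")
for c in cs:
    P=cloud(c); m=c["z_map"]>0; print(np.median(P[...,2][m]))
E
```

```text
-0.12005963029071154
1.2721608548308154
```

View pics/top0.png

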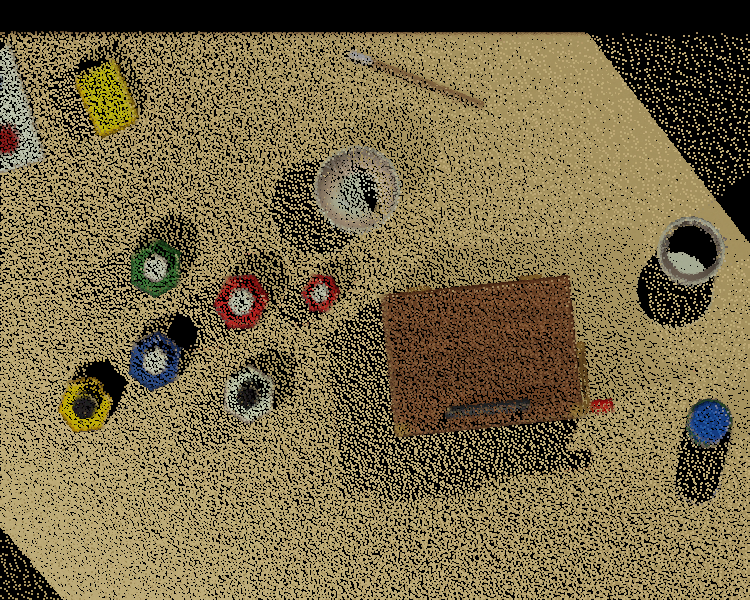

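```bash
cat >> h.py <<'E'
from scipy.optimize import minimize
JC={'red':(363,-0),}
def hexfit(pts,c0,R=32.0,biasz=None):
    # pts Nx2 edge+interior of the hexagon silhouette (body at z 0..46): fit c,theta s.t. coverage of outside distance minimal & hull
    from scipy.spatial import ConvexHull
    best=None
    for th in np.radians(np.arange(0,60,5)):
        def f(p):
            n=np.array([[np.cos(p[2]+k*np.pi/3),np.sin(p[2]+k*np.pi/3)] for k in range(6)])
            d=((pts-p[:2])@n.T).max(1)-R
            return np.mean(np.where(np.abs(d)<6,np.abs(d),6))
        q=minimize(f,[*c0,th],method="Nelder-Mead",options=dict(xatol=.01,fatol=1e-4))
        if best is None or q.fun<best.fun: best=q
    t=np.degrees(best.x[2])%60
    return best.x[:2],t,best.fun
E
python3 - <<'E'
from h import *
cs=[load("scene0.npz"),load("side0.npz")]
for nm,c in zip(("scene","side"),cs):
    P=cloud(c).reshape(-1,3); P=P[c["z_map"].ravel()>0]
    m=(P[:,2]>74)&(P[:,2]<86)&(P[:,0]>380)&(P[:,0]<680)&(P[:,1]>-300)&(P[:,1]<20)
    q=P[m]; rc=cv2.minAreaRect(q[:,:2].astype(np.float32)); print(nm,"lid",rc,np.median(q[:,2]))
    m=(P[:,2]>95)&(P[:,2]<125)&(P[:,0]>380)&(P[:,0]<680)&(P[:,1]>-300)&(P[:,1]<20)
    q=P[m]; rc=cv2.minAreaRect(q[:,:2].astype(np.float32)); print("bar",rc,q.mean(0),q[:,2].max())
s=.75
def w(u,v): return np.array([1000-v/s,500-u/s])
for k,(u,v) in dict(green=(155,267),red=(241,302),smallred=(320,293),blue=(155,360),yellow=(85,405),white=(249,394),bowl=(357,190),tub=(690,250),pot=(710,422)).items():
    c0=w(u,v)
    for nm,c in zip(("scene","side"),cs):
        P=cloud(c).reshape(-1,3); P=P[c["z_map"].ravel()>0]
        P=P[np.linalg.norm(P[:,:2]-c0,axis=1)<60]
        cap=P[P[:,2]>60]; wl=P[(P[:,2]>5)&(P[:,2]<50)]
        top=P[(P[:,2]>42)&(P[:,2]<50)]
        body=P[(P[:,2]>8)&(P[:,2]<42)]
        if k in('bowl','tub','pot','smallred'): print(k,nm,c0.round(),P[P[:,2]>8].mean(0).round(1)); continue
        print(k,nm,c0.round(),"cap",cap[:,:2].min(0).round(1),cap[:,:2].max(0).round(1),cap[:,:2].mean(0).round(1),"zmax",np.percentile(P[:,2],98).round(1),len(top),len(body))
        f=hexfit(body[:,:2],c0); print("   hex",f[0].round(1),round(f[1],1),round(f[2],2))
E
```

```text
scene lid ((527.7617797851562, -153.39491271972656), (187.44923400878906, 278.773681640625), 5.611914157867432) 79.72761724838665
bar ((457.6868896484375, -150.65133666992188), (12.180521965026855, 108.99585723876953), 5.486480236053467) [ 459.80247007 -153.72874001  112.69433211] 119.64651937727285
side lid ((525.4155883789062, -153.24404907226562), (187.81651306152344, 274.2124938964844), 5.986214637756348) 80.28414955948256
bar ((453.4599304199219, -149.85914611816406), (13.603994369506836, 113.27163696289062), 6.49561071395874) [ 451.49071981 -143.50572813  113.2924133 ] 122.16696466527299
green scene [644. 293.] cap [628.6 277.8] [662.8 313.3] [647.  291.1] zmax 69.1 175 198
   hex [644.9 295.6] 27.8 1.21
green side [644. 293.] cap [625.7 277.2] [660.7 307.7] [639.9 294.1] zmax 68.6 215 208
   hex [642.6 292.2] 29.6 0.85
red scene [597. 179.] cap [586.  161.6] [615.2 195.8] [602.1 177.5] zmax 68.9 181 234
   hex [599.7 181.1] 3.4 0.86
red side [597. 179.] cap [580.6 164.7] [611.6 193.8] [594.7 180.4] zmax 69.4 196 178
   hex [597.6 177.8] 3.9 0.86
smallred scene [609.  73.] [616
[... 341 characters left out ...]
479.  403.1] [465.4 385. ] zmax 68.9 125 127
   hex [462.3 389.7] 8.4 1.03
yellow side [460. 387.] cap [442.9 370.4] [474.4 403. ] [457.6 387.3] zmax 69.3 329 218
   hex [460.  385.7] 7.1 0.66
white scene [475. 168.] cap [459.9 154.2] [494.6 184.1] [479.  166.8] zmax 68.8 166 200
   hex [475.9 171.3] 27.0 1.09
white side [475. 168.] cap [454.4 153.5] [490.3 183.3] [470.9 170.2] zmax 69.7 229 191
   hex [473.8 167.2] 28.1 0.85
bowl scene [747.  24.] [743.6  38.3  35.2]
bowl side [747.  24.] [756.3  15.4  35.7]
tub scene [ 667. -420.] [ 662.3 -419.4   54.2]
tub side [ 667. -420.] [ 660.2 -415.6   57.2]
pot scene [ 437. -447.] [ 450.6 -448.4   57. ]
pot side [ 437. -447.] [ 428.8 -432.8   53.4]
```

Averaging both cameras: the case is yawed about +5.8°, with its front towards the robot and the bar near (455,-150,112). All five listed jars are present. For red, the candidates are scene (362,185), 64 mm wide and 68 mm tall, and scene (344,208), clearly smaller. I'll check that in a crop before reaching. Next: where the wrist camera sits, the knob position, and that crop.

Run:
```python
from h import *
from rig import r
s=r.get_state(); c=load("wrist0.npz"); M=np.linalg.inv(c["world_to_cam"])
R=np.array(s["tool_rot"]); print("cam in tool",(R.T@(M[:3,3]-np.array(s["position"]))).round(1),"cam axes in tool\n",(R.T@M[:3,:3]).round(2))
cs=[load("scene0.npz"),load("side0.npz")]
for c in cs:
    P=cloud(c); p=c["pixels"].astype(int)
    m=(p[...,0]>1.8*p[...,1])&(p[...,0]>120)&(c["z_map"]>0)&(P[...,1]<-240)&(P[...,0]>380)&(P[...,0]<560)&(P[...,1]>-400)&(p[...,2]<90)
    q=P[m]; q=q[q[:,1]<-285]; print("knob",len(q),q.mean(0).round(1),q.min(0).round(),q.max(0).round())
    # lid top fit, cropped
    P=P.reshape(-1,3)
    m=(P[:,2]>76)&(P[:,2]<84)&(P[:,0]>380)&(P[:,0]<680)&(P[:,1]>-300)&(P[:,1]<20)
    th=np.radians(5.8); x=np.array([np.cos(th),np.sin(th)]);y=np.array([-x[1],x[0]])
    u=P[m][:,:2]@x; v=P[m][:,:2]@y
    print("u",np.percentile(u,[0.1,1,99,99.9]).round(1),"v",np.percentile(v,[.1,1,5,99,99.9]).round(1))
    o=np.array([512.2,-144.5]); print(o@x,o@y)
a=cv2.resize(cs[0]["pixels"][120:230,290:430],None,fx=5,fy=5,interpolation=3); cv2.imwrite("pics/crop0.png",a[:,:,::-1])
```

```text
cam in tool [  78.5   -1.1 -146.5] cam axes in tool
 [[ 0.   -0.96 -0.29]
 [ 1.    0.   -0.  ]
 [ 0.   -0.29  0.96]]
knob 51 [ 461.5 -302.    83.9] [ 455. -315.   79.] [ 466. -288.   86.]
u [416.9 419.9 601.8 602.8] v [-342.9 -325.6 -313.4  -71.7  -68.5]
494.9752641191696 -195.521297842865
knob 15 [ 455.5 -301.7   84.4] [ 451. -312.   81.] [ 459. -288.   87.]
u [414.  415.2 598.  600.7] v [-340.1 -326.7 -310.8  -70.9  -68.6]
494.9752641191696 -195.521297842865
```

View pics/crop0.png

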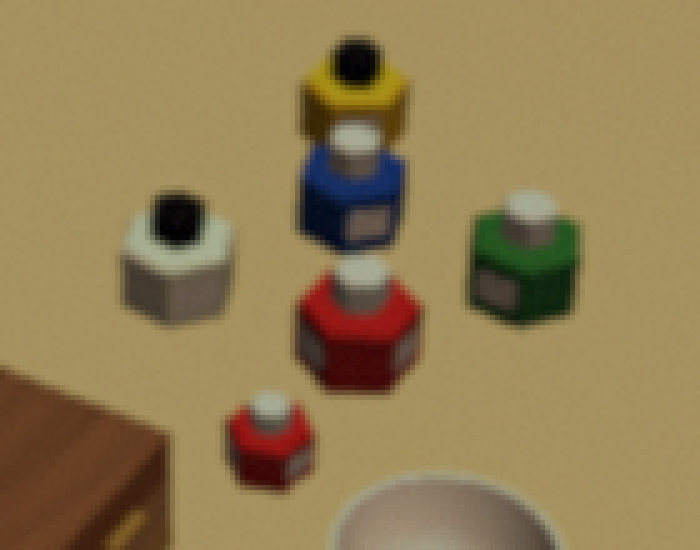

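Confirmed: the large red at crop (360,325) is the wanted one, and the small red at (270,445) is a decoy. I'm writing a helper that works out target shifts in tool axes.

```bash
cat > g.py <<'E'
import sys,numpy as np
from rig import r
TH=np.radians(5.8); X=np.array([np.cos(TH),np.sin(TH)]);Y=np.array([-X[1],X[0]]); T0=np.array([511.2,-144.3])
try:
    _t=np.load("tray.npy"); T0=_t[:2]; TH=_t[2]; X=np.array([np.cos(TH),np.sin(TH)]);Y=np.array([-X[1],X[0]])
except Exception: pass
def go(x,y,z,ang=None,tray=False):
    """target TCP world (or tray) , ang= tool x heading deg (world, or tray)"""
    s=r.get_state();R=np.array(s["tool_rot"]);p=np.array(s["position"])
    t=np.array([*(T0+x*X+y*Y),z]) if tray else np.array([x,y,z],float)
    if tray and ang is not None: ang+=np.degrees(TH)
    d=R.T@(t-p)/1000
    a=np.degrees(np.arctan2(R[1,0],R[0,0])); roll=0 if ang is None else -((ang-a+180)%360-180)
    print("pos",p.round(1),"head",round(a,1),"tilt",R[:,2].round(3),"F",np.round(s["contact_force"],1),"w",round(s["grip_width"],1),"t",s["time_s"],"q",np.round(s["joint_positions"],2))
    print("target",t.round(1),"-> tx ty tz",d.round(4),"roll",round(roll,1),"len",round(np.linalg.norm(d)*1000))
if __name__=="__main__":
    a=sys.argv[1:]; tr=a and a[0]=="t"; a=[float(v) for v in a if v!="t"]
    go(*a,tray=tr)
E
python3 g.py t -57 0 200 90
```

```text
pos [ 243.8 -602.   238. ] head 22.1 tilt [-0.001  0.001 -1.   ] F [0.5 0.8 0. ] w 88.1 t 0.15 q [ 1.12  0.54 -0.    1.54  0.    1.07 -0.07]
target [ 454.5 -150.1  200. ] -> tx ty tz [ 0.365  -0.3398  0.0385] roll -73.7 len 500
```

```bash
python3 -m inch '[[0.18,-0.17,0,-37,-1],[0.365,-0.34,0,-74,-1],[0.365,-0.34,0,-74,-1],[0.365,-0.34,0,-74,-1],[0.365,-0.34,0,-74,-1],[0.365,-0.34,0,-74,-1],[0.365,-0.34,0,-74,-1],[0.365,-0.34,0,-74,-1]]'; python3 g.py t -57 0 200 90
```

```text
time_s: 0.95
position: [413.2, -238.0, 238.8]
tool_rot: [[-0.02, 1.0, 0.0], [1.0, 0.02, -0.0], [-0.0, 0.0, -1.0]]
contact_force: [1.5, -0.7, -0.2]
grip_width: 87.9
pos [ 413.2 -238.   238.8] head 91.1 tilt [ 0. -0. -1.] F [ 1.5 -0.7 -0.2] w 87.9 t 0.95 q [ 0.78  0.27 -0.41  1.96  0.13  0.93  0.32]
target [ 454.5 -150.1  200. ] -> tx ty tz [0.0871 0.0431 0.0388] roll -4.7 len 105
```

```bash
python3 -m inch '[[0.045,0.021,0,-4,-1],[0.087,0.043,0.03,-4.7,-1],[0.087,0.043,0.03,-4.7,-1],[0.087,0.043,0.03,-4.7,-1],[0.087,0.043,0.03,-4.7,-1]]'; python3 g.py t -57 0 98 90
python3 - <<'E'
from h import *
from rig import r
c=r.camera("wrist"); cv2.imwrite("pics/w1.png",c["pixels"][:,:,::-1]); P=cloud(c).reshape(-1,3)
m=(P[:,2]>100)&(P[:,2]<121)&(P[:,0]>420)&(P[:,0]<490)&(P[:,1]>-220)&(P[:,1]<-70); q=P[m]
print(len(q),cv2.minAreaRect(q[:,:2].astype(np.float32)),q[:,2].max())
m=(P[:,2]>76)&(P[:,2]<84)&(P[:,0]>380)&(P[:,0]<680)&(P[:,1]>-290)&(P[:,1]<20); q=P[m];print(q.min(0),q.max(0),np.median(q[:,2]))
E
```

```text
time_s: 1.45
position: [454.2, -153.7, 208.8]
tool_rot: [[-0.094, 0.996, -0.001], [0.996, 0.094, -0.001], [-0.001, -0.001, -1.0]]
contact_force: [-0.6, -0.2, -0.9]
grip_width: 88.2
pos [ 454.2 -153.7  208.8] head 95.4 tilt [-0.001 -0.001 -1.   ] F [-0.6 -0.2 -0.9] w 88.2 t 1.45 q [ 0.62  0.32 -0.46  1.98  0.19  0.87  0.15]
target [ 454.5 -150.1   98. ] -> tx ty tz [0.0036 0.0007 0.1108] roll -0.4 len 111
1888 ((455.5520324707031, -146.56637573242188), (11.860392570495605, 110.45640563964844), 5.835217475891113) 119.30265125779837
[ 420.7158323  -273.30066597   77.15660619] [629.07817975  -5.84500198  83.28091797] 80.11582371988405
```

View pics/w1.png

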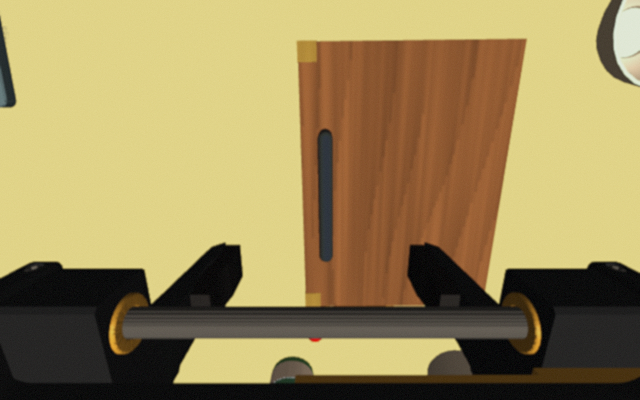

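The wrist view shows the bar at column 325, rows 130–260, between the open fingers. Lowering and gripping it.

```bash
python3 -m inch '[[0.003,0.001,0.04,0,-1],[0.003,0.001,0.08,0,-1],[0.003,0.001,0.105,0,-1],[0.003,0.001,0.11,0,-1],[0.003,0.001,0.11,0,0.5],[0.003,0.001,0.11,0,1],[0.003,0.001,0.11,0,1],[0.003,0.001,0.11,0,1]]' 25;  python3 -m inch '[[0,0,0,0,1],[0,0,0,0,1],[0,0,0,0,1]]'; python3 g.py t -57 0 98 90
```

```text
time_s: 2.3
position: [456.1, -149.6, 99.8]
tool_rot: [[-0.096, 0.995, 0.002], [0.995, 0.096, -0.001], [-0.001, 0.002, -1.0]]
contact_force: [-0.3, -0.1, -0.0]
grip_width: 58.3
time_s: 2.6
position: [455.4, -149.2, 98.8]
tool_rot: [[-0.096, 0.995, 0.0], [0.995, 0.096, -0.0], [-0.0, 0.0, -1.0]]
contact_force: [-0.4, 0.7, -0.2]
grip_width: 34.4
pos [ 455.4 -149.2   98.8] head 95.5 tilt [ 0. -0. -1.] F [-0.4  0.7 -0.2] w 34.4 t 2.6 q [ 0.54  0.5  -0.39  2.06  0.32  0.63  0.03]
target [ 454.5 -150.1   98. ] -> tx ty tz [-0.0008 -0.001   0.0008] roll -0.3 len 2
```

```bash
python3 -m inch '[[0,0,0,0,1],[0,0,0,0,1],[0,0,0,0,1],[0,0,0,0,1],[0,0,0,0,1]]'; python3 -m inch '[[0,0,0,0,1],[0,0.002,-0.006,0,1],[0,0.006,-0.014,0,1],[0,0.006,-0.014,0,1]]'; python3 g.py t -57 0 98 90
```

```text
time_s: 3.1
position: [454.2, -149.2, 98.4]
tool_rot: [[-0.096, 0.995, -0.002], [0.995, 0.096, -0.0], [0.0, -0.002, -1.0]]
contact_force: [-4.1, 0.3, 1.1]
grip_width: 10.8
time_s: 3.5
position: [460.2, -148.7, 113.4]
tool_rot: [[-0.096, 0.995, -0.003], [0.995, 0.096, -0.0], [0.0, -0.003, -1.0]]
contact_force: [-6.8, -1.0, -0.1]
grip_width: 11.0
pos [ 460.2 -148.7  113.4] head 95.5 tilt [-0.003 -0.    -1.   ] F [-6.8 -1.  -0.1] w 11.0 t 3.5 q [ 0.55  0.49 -0.41  2.04  0.3   0.67  0.04]
target [ 454.5 -150.1   98. ] -> tx ty tz [-0.0009 -0.0058  0.0154] roll -0.3 len 16
```

```bash
python3 -m inch '[[0,0.007,-0.013,0,1],[0,0.015,-0.026,0,1],[0,0.0245,-0.038,0,1],[0,0.035,-0.049,0,1],[0,0.046,-0.0595,0,1],[0,0.058,-0.0685,0,1],[0,0.071,-0.077,0,1],[0,0.084,-0.084,0,1]]'; python3 g.py t -57 0 98 90
```

```text
time_s: 4.3
position: [543.9, -140.3, 198.7]
tool_rot: [[-0.096, 0.995, -0.003], [0.995, 0.096, -0.001], [-0.0, -0.003, -1.0]]
contact_force: [-8.1, -0.0, 6.9]
grip_width: 11.1
pos [ 543.9 -140.3  198.7] head 95.5 tilt [-0.003 -0.001 -1.   ] F [-8.1 -0.   6.9] w 11.1 t 4.3 q [ 0.51  0.47 -0.44  1.79  0.25  0.93  0.06]
target [ 454.5 -150.1   98. ] -> tx ty tz [-0.0011 -0.0897  0.1009] roll -0.3 len 135
```

```bash
python3 -m inch '[[0,0.014,-0.0057,0,1],[0,0.0285,-0.010,0,1],[0,0.043,-0.0135,0,1],[0,0.058,-0.0154,0,1],[0,0.0734,-0.016,0,1],[0,0.0886,-0.0153,0,1],[0,0.1036,-0.013,0,1],[0,0.111,-0.0115,0,1]]'; python3 g.py t -57 0 98 90
```

```text
time_s: 5.1
position: [657.3, -129.4, 209.6]
tool_rot: [[-0.096, 0.995, 0.003], [0.995, 0.096, 0.0], [0.0, 0.003, -1.0]]
contact_force: [-2.2, 0.3, 4.2]
grip_width: 11.2
pos [ 657.3 -129.4  209.6] head 95.5 tilt [ 0.003  0.    -1.   ] F [-2.2  0.3  4.2] w 11.2 t 5.1 q [ 0.4   0.64 -0.42  1.49  0.28  1.07  0.02]
target [ 454.5 -150.1   98. ] -> tx ty tz [-0.0011 -0.2041  0.1111] roll -0.3 len 232
```

```bash
python3 -m inch '[[0,0.007,0.0015,0,1],[0,0.013,0.003,0,1],[0,0.018,0.0048,0,1],[0,0.021,0.006,0,1],[0,0.022,0.0063,0,1],[0,0.022,0.0063,0,1]]'; python3 g.py t -57 0 98 90
python3 - <<'E'
from h import *
from rig import r
ims=[r.camera(n) for n in("scene","side")]
np.savez("scene1.npz",**ims[0]);np.savez("side1.npz",**ims[1])
a=np.hstack([cv2.resize(ims[0]["pixels"][130:300,170:350],None,fx=2.2,fy=2.2),cv2.resize(ims[1]["pixels"][100:270,270:450],None,fx=2.2,fy=2.2)])
cv2.imwrite("pics/lid1.png",a[:,:,::-1])
E
```

```text
time_s: 5.7
position: [677.2, -127.4, 202.7]
tool_rot: [[-0.096, 0.995, -0.001], [0.995, 0.096, 0.0], [0.0, -0.0, -1.0]]
contact_force: [-5.6, 0.6, 8.4]
grip_width: 10.6
pos [ 677.2 -127.4  202.7] head 95.5 tilt [-0.001  0.    -1.   ] F [-5.6  0.6  8.4] w 10.6 t 5.7 q [ 0.38  0.68 -0.41  1.43  0.28  1.09  0.02]
target [ 454.5 -150.1   98. ] -> tx ty tz [-0.0012 -0.2238  0.1048] roll -0.3 len 247
```

View pics/lid1.png

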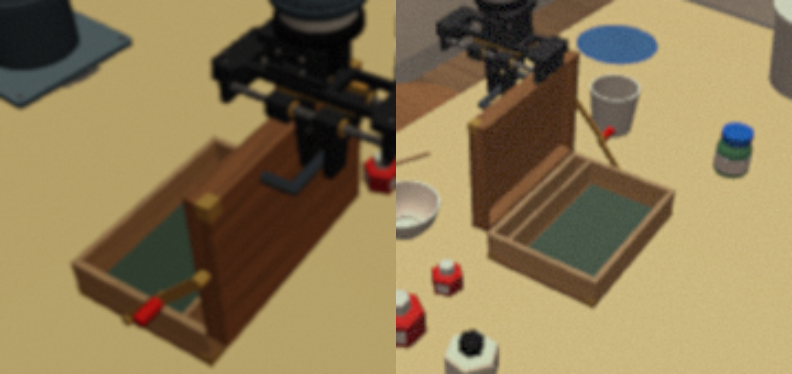

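The lid is upright in the bar grip, with the tray (green floor) open and the stay nearly straight (red knob). Measuring lid angle, knob and tray from both clouds.

```bash
cat > meas.py <<'E'
from h import *
from g import T0,X,Y
import sys
def tr(P): return np.c_[(P[:,:2]-T0)@X,(P[:,:2]-T0)@Y,P[:,2]]
def lidknob(sc,sd):
    for nm,c in(("scene",sc),("side",sd)):
        P=tr(cloud(c).reshape(-1,3)); p=c["pixels"].reshape(-1,3).astype(int); ok=c["z_map"].ravel()>0
        m=ok&(P[:,0]>85)&(P[:,0]<160)&(abs(P[:,1])<105)&(P[:,2]>85)&(P[:,2]<195); q=P[m]
        # face
        med=np.median(q[:,0]); q=q[abs(q[:,0]-med)<15]
        A=np.c_[q[:,2],q[:,1],np.ones(len(q))]
        for _ in range(4):
            s=np.linalg.lstsq(A,q[:,0],rcond=None)[0]; e=abs(A@s-q[:,0]); k=e<4; A=A[k];q=q[k]
        print(nm,"lid face x@z52",(s[2]+52*s[0]).round(1),"slope x/z",s[0].round(4),"yaw err",s[1].round(4),"lid angle ~",(np.pi/2+np.arctan(s[0])).round(3),len(q))
        m=ok&(p[:,0]>2*p[:,1])&(p[:,0]>90)&(P[:,1]<-128)&(P[:,1]>-185)&(P[:,0]>20)&(P[:,0]<110)&(P[:,2]>55)
        q=P[m]; 
        if len(q): print("   knob tray",q.mean(0).round(1),q.min(0).round(1),q.max(0).round(1),len(q))
if __name__=="__main__": lidknob(load("scene1.npz"),load("side1.npz"))
E
python3 meas.py
python3 - <<'E'
from meas import *
for n in("scene1.npz","side1.npz"):
    c=load(n);P=tr(cloud(c).reshape(-1,3));p=c["pixels"].reshape(-1,3).astype(int)
    m=(c["z_map"].ravel()>0)&(abs(P[:,0])<90)&(abs(P[:,1])<140)
    q=P[m&(P[:,2]>46)&(P[:,2]<56)&(P[:,0]<80)]; h=lambda v,lo,hi:np.percentile(v[(v>lo)&(v<hi)],[1,50,99]).round(1) if ((v>lo)&(v<hi)).any() else None
    e=q[(abs(q[:,1])<100)]; print(n,"front rim x",h(e[:,0],-95,-50),"left rim y",h(q[abs(q[:,0])<55][:,1],100,140),"right",h(q[abs(q[:,0])<55][:,1],-140,-100))
    # floor green
    f=P[m&(P[:,2]<12)&(P[:,2]>-3)&(p[:,1]>p[:,0]+8)]; print("floor",f.min(0).round(1),f.max(0).round(1),np.median(f[:,2]))
E
```

```text
scene lid face x@z52 135.9 slope x/z 0.0034 yaw err -0.0016 lid angle ~ 1.574 1553
   knob tray [  65.9 -150.9   92.1] [  32.9 -165.2   56.8] [  72.7 -129.4   96.7] 95
side lid face x@z52 128.9 slope x/z 0.0059 yaw err -0.003 lid angle ~ 1.577 840
   knob tray [  60.1 -152.2   93.7] [  53.  -166.6   88.1] [  67.7 -137.5   97.3] 19
scene1.npz front rim x [-77.9 -70.6 -67. ] left rim y [117.9 120.9 127.4] right [-129.6 -121.2 -115.3]
floor [-65.7 -88.3   2.4] [38.  31.8 10.9] 6.904425204895347
side1.npz front rim x [-80.1 -76.2 -70.6] left rim y [114.7 122.1 126.9] right [-133.  -120.4 -115.6]
floor [ -47.  -116.5    1.8] [63.7 71.  11.9] 7.529835765369057
```

```bash
python3 -m inch '[[0,0,0,0,0.75],[0,0,0,0,0.75],[0,0,0,0,0.75],[0,0,0,0,0.75]]'; python3 -m inch '[[0,0,0,0,0.75],[0,0,-0.01,0,0.75],[0,0,-0.02,0,0.75],[0,0,-0.04,0,0.75],[0,0,-0.07,0,0.75],[0,0,-0.11,0,0.75],[0,0,-0.11,0,0.75]]'
python3 - <<'E'
from h import *
from rig import r
from meas import lidknob
ims=[r.camera(n) for n in("scene","side")]
lidknob(*ims)
np.savez("scene2.npz",**ims[0]);np.savez("side2.npz",**ims[1])
a=np.hstack([cv2.resize(ims[0]["pixels"][130:300,170:350],None,fx=2.2,fy=2.2),cv2.resize(ims[1]["pixels"][100:270,270:450],None,fx=2.2,fy=2.2)])
cv2.imwrite("pics/lid2.png",a[:,:,::-1])
E
```

```text
time_s: 6.2
position: [677.1, -127.4, 202.7]
tool_rot: [[-0.096, 0.995, -0.0], [0.995, 0.096, 0.0], [0.0, -0.0, -1.0]]
contact_force: [-5.7, 1.5, 7.8]
grip_width: 11.3
time_s: 6.9
position: [680.9, -127.8, 318.5]
tool_rot: [[-0.095, 0.995, 0.012], [0.995, 0.095, -0.001], [-0.002, 0.012, -1.0]]
contact_force: [0.3, -0.2, 0.8]
grip_width: 10.9
scene lid face x@z52 136.0 slope x/z -0.0449 yaw err -0.0013 lid angle ~ 1.526 1948
   knob tray [  55.2 -151.3  100.7] [  46.2 -165.7   95.2] [  61.1 -135.2  104. ] 99
side lid face x@z52 129.0 slope x/z -0.0414 yaw err -0.0042 lid angle ~ 1.529 775
   knob tray [  47.6 -149.9  102.4] [  41.9 -161.7   98.3] [  53.5 -137.7  107.6] 19
```

View pics/lid2.png

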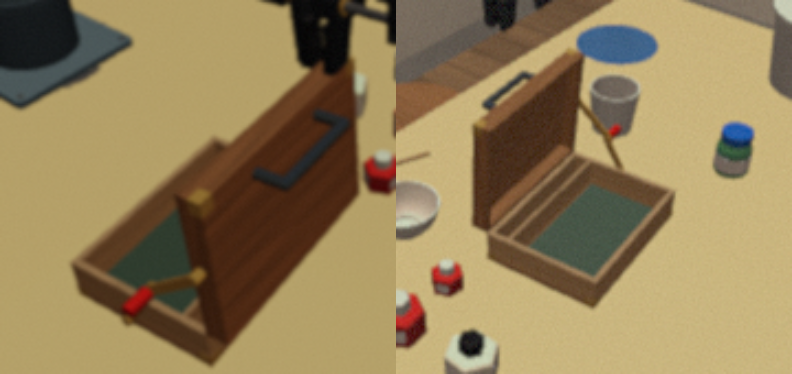

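The lid stands by itself at about 1.53 rad. The knob is near tray (51,-151), z≈95. Next: shut the fingers, turn them so the jaws run along tray y with the camera away from the lid, and come in front of the knob.

```bash
python3 g.py t 15 -160 250 180
```

```text
pos [ 678.3 -127.9  313.1] head 95.5 tilt [ 0.004 -0.    -1.   ] F [-0.2 -0.3 -0.2] w 11.2 t 7.0 q [ 0.38  0.59 -0.43  1.32  0.24  1.29  0.05]
target [ 542.3 -302.   250. ] -> tx ty tz [-0.1602 -0.1523  0.0626] roll -90.3 len 230
```

```bash
python3 -m inch '[[-0.03,-0.03,0,-8,1],[-0.06,-0.06,0,-16,1],[-0.09,-0.08,0,-24,1],[-0.12,-0.11,0,-32,1],[-0.16,-0.152,0.03,-40,1],[-0.16,-0.152,0.03,-48,1],[-0.16,-0.152,0.03,-56,1],[-0.16,-0.152,0.06,-64,1]]' 20;python3 g.py t 15 -160 250 180
```

```text
time_s: 7.8
position: [542.5, -303.1, 253.4]
tool_rot: [[-0.938, 0.347, 0.005], [0.347, 0.938, -0.002], [-0.005, -0.0, -1.0]]
contact_force: [0.8, 0.1, -1.7]
grip_width: 0.5
pos [ 542.5 -303.1  253.4] head 159.7 tilt [ 0.005 -0.002 -1.   ] F [ 0.8  0.1 -1.7] w 0.5 t 7.8 q [ 0.88  0.55 -0.63  1.58  0.35  1.12  1.38]
target [ 542.3 -302.   250. ] -> tx ty tz [0.0006 0.001  0.0034] roll -26.1 len 4
```

```bash
python3 -m inch '[[0,0,0,-8.5,1],[0,0,0,-17,1],[0,0,0,-26,1],[0,0,0.03,-26,1],[0,0,0.06,-26,1],[0,0,0.09,-26,1],[0,0,0.11,-26,1],[0,0,0.11,-26,1]]';python3 g.py t 32 -160 89 180;  python3 - <<'E'
from h import *
from rig import r
ims=[r.camera(n) for n in("scene","side","wrist")]
a=np.hstack([cv2.resize(ims[0]["pixels"][200:300,150:260],None,fx=3,fy=3),cv2.resize(ims[1]["pixels"][100:200,350:460],None,fx=3,fy=3)])
cv2.imwrite("pics/k1.png",a[:,:,::-1])
E
```

```text
time_s: 8.6
position: [538.7, -300.6, 137.7]
tool_rot: [[-0.995, -0.096, -0.006], [-0.096, 0.995, 0.004], [0.006, 0.004, -1.0]]
contact_force: [-0.4, -0.8, -0.3]
grip_width: 0.1
pos [ 538.7 -300.6  137.7] head -174.5 tilt [-0.006  0.004 -1.   ] F [-0.4 -0.8 -0.3] w 0.1 t 8.6 q [ 0.9   0.7  -0.67  1.67  0.51  0.96  1.71]
target [ 559.2 -300.2   89. ] -> tx ty tz [-0.0208 -0.0019  0.0486] roll -0.3 len 53
```

View pics/k1.png

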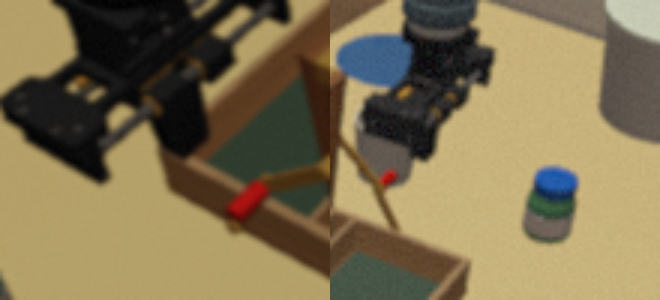

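```bash
python3 -m inch '[[0,-0.002,0.025,0,1],[0,-0.002,0.048,0,1],[0,-0.002,0.048,0,1],[-0.01,-0.002,0.048,0,1],[-0.018,-0.002,0.048,0,1],[-0.018,-0.002,0.048,0,1]]';python3 g.py t 32 -160 89 180
```

```text
time_s: 9.35
position: [561.7, -301.7, 95.5]
tool_rot: [[-0.995, -0.097, 0.003], [-0.097, 0.995, -0.001], [-0.003, -0.001, -1.0]]
contact_force: [-0.1, -1.0, -0.5]
grip_width: 0.5
pos [ 561.7 -301.7   95.5] head -174.5 tilt [ 0.003 -0.001 -1.   ] F [-0.1 -1.  -0.5] w 0.5 t 9.35 q [ 0.85  0.78 -0.63  1.64  0.56  0.9   1.67]
target [ 559.2 -300.2   89. ] -> tx ty tz [0.0024 0.0017 0.0065] roll -0.3 len 7
```

```bash
python3 -m inch '[[-0.004,0,0.0,0,1],[-0.008,0,0.003,0,1],[-0.012,0,0.006,0,1],[-0.012,0,0.006,0,1]]';python3 g.py t 55 -160 70 180
```

```text
time_s: 9.75
position: [571.7, -300.6, 87.3]
tool_rot: [[-0.995, -0.096, -0.0], [-0.096, 0.995, 0.0], [0.0, 0.0, -1.0]]
contact_force: [-0.3, -0.6, -0.9]
grip_width: 0.7
pos [ 571.7 -300.6   87.3] head -174.5 tilt [-0.  0. -1.] F [-0.3 -0.6 -0.9] w 0.7 t 9.75 q [ 0.83  0.8  -0.62  1.62  0.56  0.91  1.66]
target [ 582.1 -297.9   70. ] -> tx ty tz [-0.0106  0.0017  0.0173] roll -0.3 len 20
```

```bash
cat > look.py <<'E'
import sys
from h import *
from rig import r
n=sys.argv[1]
ims=[r.camera(k) for k in("scene","side")]
from meas import lidknob
lidknob(*ims)
a=np.hstack([cv2.resize(ims[0]["pixels"][200:300,150:260],None,fx=3.5,fy=3.5),cv2.resize(ims[1]["pixels"][100:200,350:460],None,fx=3.5,fy=3.5)])
cv2.imwrite(f"pics/{n}.png",a[:,:,::-1])
E
python3 look.py k2
```

```text
scene lid face x@z52 135.9 slope x/z -0.002 yaw err -0.001 lid angle ~ 1.569 1798
   knob tray [  65.6 -150.7   91.5] [  33.7 -166.3   58. ] [  73.  -129.6   97.1] 102
side lid face x@z52 129.0 slope x/z 0.0006 yaw err -0.0023 lid angle ~ 1.571 830
   knob tray [  59.8 -146.9   93.3] [  54.5 -154.3   90.1] [  67.7 -137.6   97.5] 13
```

View pics/k2.png

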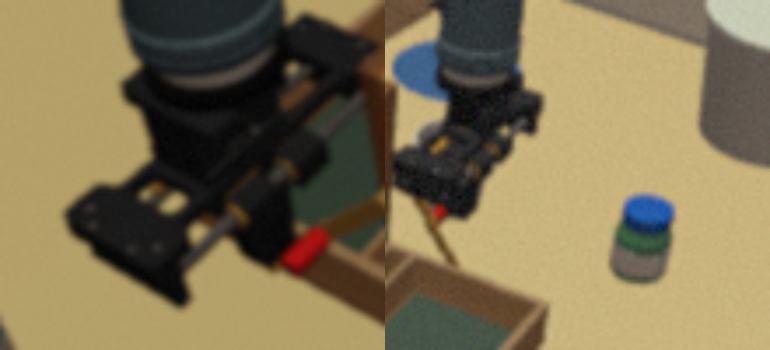

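The finger is on the knob, and the stay has been drawn straight (lid 1.57). Now pushing it through to the stop.

```bash
python3 -m inch '[[-0.003,0,0.003,0,1],[-0.006,0,0.006,0,1],[-0.009,0,0.009,0,1],[-0.010,0,0.0105,0,1],[-0.010,0,0.0105,0,1]]';python3 g.py t 55 -160 70 180; python3 look.py k3
```

```text
time_s: 10.35
position: [580.6, -299.9, 77.0]
tool_rot: [[-0.995, -0.096, -0.002], [-0.096, 0.995, -0.0], [0.002, 0.0, -1.0]]
contact_force: [-4.6, 0.5, 1.7]
grip_width: 0.5
pos [ 580.6 -299.9   77. ] head -174.5 tilt [-0.002 -0.    -1.   ] F [-4.6  0.5  1.7] w 0.5 t 10.35 q [ 0.81  0.83 -0.61  1.6   0.57  0.9   1.66]
target [ 582.1 -297.9   70. ] -> tx ty tz [-0.0016  0.0018  0.007 ] roll -0.3 len 7
scene lid face x@z52 135.8 slope x/z -0.0248 yaw err -0.0013 lid angle ~ 1.546 1887
   knob tray [  75.  -150.8   83.9] [  47.9 -166.5   56.6] [  81.5 -129.7   88.4] 99
side lid face x@z52 129.3 slope x/z -0.0268 yaw err -0.0029 lid angle ~ 1.544 794
   knob tray [  67.6 -143.7   85.6] [  64.8 -150.8   81.2] [  70.7 -135.4   89.1] 8
```

View pics/k3.png

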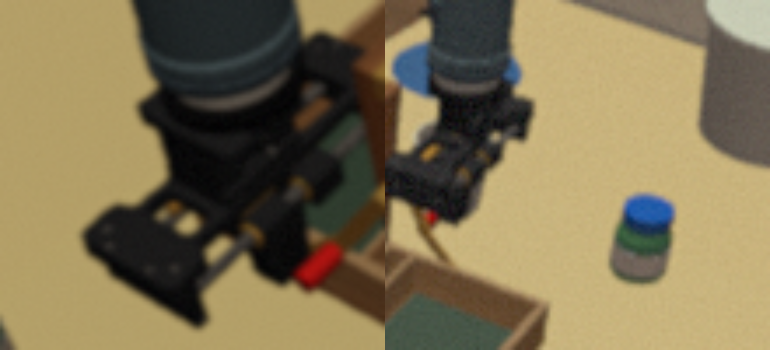

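```bash
python3 -m inch '[[-0.002,0,0.001,0,1],[-0.002,0,0.001,0,1],[0.01,0,0,0,1],[0.03,0,0,0,1],[0.05,0,-0.04,0,1],[0.05,0,-0.09,0,1],[0.05,0,-0.12,0,1],[0.05,0,-0.16,0,1]]';python3 g.py t -57 0 250 180; python3 look.py k4
```

```text
time_s: 11.25
position: [531.7, -304.6, 238.7]
tool_rot: [[-0.995, -0.096, 0.002], [-0.096, 0.995, -0.0], [-0.002, -0.0, -1.0]]
contact_force: [0.1, -0.6, -0.6]
grip_width: 0.4
pos [ 531.7 -304.6  238.7] head -174.5 tilt [ 0.002 -0.    -1.   ] F [ 0.1 -0.6 -0.6] w 0.4 t 11.25 q [ 0.96  0.58 -0.73  1.61  0.42  1.11  1.78]
target [ 454.5 -150.1  250. ] -> tx ty tz [ 0.062   0.1612 -0.0115] roll -0.3 len 173
scene lid face x@z52 136.0 slope x/z -0.0277 yaw err -0.0011 lid angle ~ 1.543 1899
   knob tray [  74.6 -150.6   83.9] [  47.6 -165.6   56.2] [  81.4 -129.5   88.6] 96
side lid face x@z52 129.0 slope x/z -0.0252 yaw err -0.0033 lid angle ~ 1.546 805
   knob tray [  68.8 -152.5   85.3] [  63.5 -165.    81.9] [  78.2 -136.1   88.2] 19
```

View pics/k4.png

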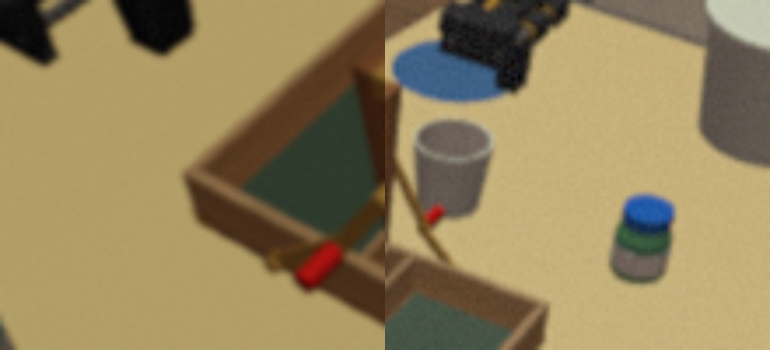

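The stay is past straight (knob about (72,-152,80)) and stays locked with the arm away. Lid reads 1.545. Now a wrist look at the tray.

```bash
python3 -m inch '[[0.01,0.05,0,0,-1],[0.02,0.1,-0.05,0,-1],[0.02,0.15,-0.1,0,-1],[0.02,0.16,-0.12,0,-1],[0.02,0.16,-0.12,0,-1],[0.02,0.16,-0.12,0,-1]]';python3 g.py t 0 0 250 180
python3 - <<'E'
from meas import *
from rig import r
c=r.camera("wrist"); np.savez("w2.npz",**c); cv2.imwrite("pics/w2.png",c["pixels"][:,:,::-1])
P=tr(cloud(c).reshape(-1,3)); m=(c["z_map"].ravel()>0)
f=P[m&(P[:,2]<11)&(P[:,2]>1)&(abs(P[:,0])<72)&(abs(P[:,1])<120)];print(f.min(0).round(1),f.max(0).round(1),np.median(f[:,2]))
for lo,hi in((-60,-20),(-20,20),(20,60)):
    g=f[(f[:,0]>lo)&(f[:,0]<hi)]; print("y",np.percentile(g[:,1],[.2,99.8]).round(1))
for lo,hi in((-90,-40),(-20,20),(40,90)):
    g=f[(f[:,1]>lo)&(f[:,1]<hi)]; print("x",np.percentile(g[:,0],[.2,99.8]).round(1))
E
```

```text
time_s: 11.95
position: [497.5, -146.1, 358.8]
tool_rot: [[-0.995, -0.098, 0.004], [-0.098, 0.995, -0.002], [-0.004, -0.002, -1.0]]
contact_force: [-0.8, -0.5, -0.0]
grip_width: 46.4
pos [ 497.5 -146.1  358.8] head -174.4 tilt [ 0.004 -0.002 -1.   ] F [-0.8 -0.5 -0. ] w 46.4 t 11.95 q [ 0.9   0.3  -0.87  1.7   0.24  1.25  1.65]
target [ 511.2 -144.3  250. ] -> tx ty tz [-0.0134  0.0007  0.1089] roll -0.2 len 110
[ -67.4 -114.9    4. ] [ 71.7 120.   11. ] 7.2377988428993945
y [-114.5  119.7]
y [-114.4  119.8]
y [-114.4  119.8]
x [-66.   71.3]
x [-65.9  71.1]
x [-67.3  70.7]
```

View pics/w2.png

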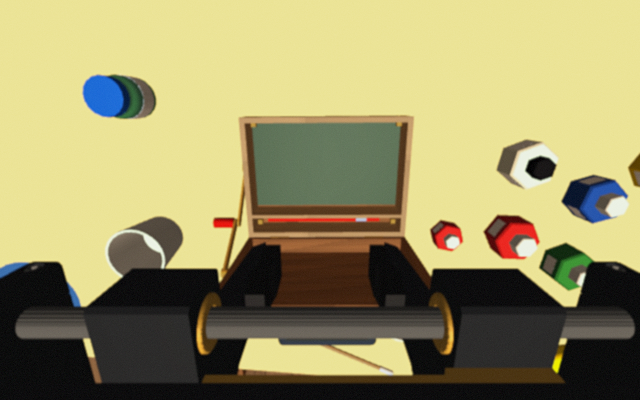

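The tray is empty: floor at (325,165), brushes in the channel at row 219. Jars are on the right: white (528,165), blue (595,200), red (512,237), green (568,267). The wrist reading puts the tray about 2 mm off from the fixed cameras, so I'll take a compromise centre. Re-measuring the jars now, from all three cameras.

```bash
cat > jars.py <<'E'
from h import *
from rig import r
import sys,json
def red_mask(p): pass
def jars(est,cams=("scene","side"),ims=None,rad=48):
    out={}
    ims=ims or {n:r.camera(n) for n in cams}
    for k,c0 in est.items():
        res=[]
        for n,c in ims.items():
            P=cloud(c).reshape(-1,3); P=P[c["z_map"].ravel()>0]
            c1=np.array(c0[:2]); z0=c0[2] if len(c0)>2 else 0
            cap=P[(np.linalg.norm(P[:,:2]-c1,axis=1)<60)&(P[:,2]>60+z0)&(P[:,2]<72+z0)]
            if len(cap)<15: continue
            cc=np.median(cap[:,:2],0)
            # cap top hexagon
            top=P[(np.linalg.norm(P[:,:2]-cc,axis=1)<30)&(P[:,2]>66+z0)&(P[:,2]<71+z0)]
            ct=top[:,:2].mean(0) if len(top) else cc
            b=P[(np.linalg.norm(P[:,:2]-cc,axis=1)<rad)&(P[:,2]>10+z0)&(P[:,2]<41+z0)]
            if len(b)<30: print(k,n,"few",len(b)); continue
            f=hexfit(b[:,:2],cc); print(k,n,"hex",f[0].round(1),"ang",round(f[1],1),"err",round(f[2],2),"captop",ct.round(1),len(b)); res.append((*f[0],f[1]))
        if res:
            a=np.array(res); ang=np.degrees(np.angle(np.mean(np.exp(6j*np.radians(a[:,2]))))/6)%60
            out[k]=(*a[:,:2].mean(0).round(1),round(ang,1)); print("  =>",k,out[k])
    return out
E0=dict(green=(644,293.5),red=(598.5,179.5),blue=(519.5,295),yellow=(461,387.5),white=(475,169))
if __name__=="__main__": jars(E0)
E
python3 -c "
import numpy as np; np.save('tray.npy',[512.0,-143.2,np.radians(5.8)])"
python3 jars.py; python3 g.py 410 165 220 177.5
```

```text
green scene hex [645.1 295.6] ang 28.1 err 1.13 captop [645.5 293.2] 183
green side hex [642.9 292.2] ang 29.1 err 0.86 captop [641.6 293.2] 195
  => green (np.float64(644.0), np.float64(293.9), np.float64(28.6))
red scene hex [599.9 181. ] ang 4.1 err 0.88 captop [601.1 178.3] 215
red side hex [597.7 177.7] ang 4.3 err 1.01 captop [596.5 179.4] 163
  => red (np.float64(598.8), np.float64(179.3), np.float64(4.2))
blue scene hex [520.7 296.7] ang 21.1 err 1.21 captop [522.4 294.3] 176
blue side hex [518.3 292.9] ang 23.0 err 0.64 captop [517.1 293.8] 191
  => blue (np.float64(519.5), np.float64(294.8), np.float64(22.0))
yellow scene hex [462.5 389.4] ang 6.7 err 1.03 captop [464.8 386.4] 120
yellow side hex [459.9 385.8] ang 7.8 err 0.56 captop [459.2 386.1] 194
  => yellow (np.float64(461.2), np.float64(387.6), np.float64(7.3))
white side hex [473.7 167.3] ang 26.8 err 0.8 captop [472.6 168.5] 172
  => white (np.float64(473.7), np.float64(167.3), np.float64(26.8))
pos [ 495.6 -149.1  355.5] head -174.6 tilt [-0.002  0.    -1.   ] F [-0.4 -0.6 -0. ] w 58.4 t 12.1 q [ 0.91  0.31 -0.86  1.7   0.24  1.25  1.65]
target [410. 165. 220.] -> tx ty tz [0.0555 0.3206 0.1358] roll 7.9 len 353
```

```bash
python3 -m inch '[[0.003,0.045,0.02,4,-0.4],[0.006,0.09,0.04,7.5,-0.4],[0.01,0.14,0.06,7.5,-0.4],[0.015,0.19,0.08,7.5,-0.4],[0.015,0.24,0.1,7.5,-0.4],[0.013,0.29,0.11,7.5,-0.4],[-0.01,0.324,0.12,7.5,-0.4],[-0.01,0.324,0.12,7.5,-0.4]]'; python3 g.py 474.8 168.5 49 177.2;python3 - <<'E'
from jars import *
c={n:r.camera(n) for n in("wrist","scene","side")}
jars(dict(white=(475,169)),ims=c)
cv2.imwrite("pics/w3.png",c["wrist"]["pixels"][:,:,::-1])
E
```

```text
time_s: 12.9
position: [474.3, 181.7, 234.7]
tool_rot: [[-1.0, 0.028, -0.004], [0.028, 1.0, 0.004], [0.004, 0.004, -1.0]]
contact_force: [0.4, 0.3, 0.1]
grip_width: 61.6
pos [474.3 181.7 234.7] head 178.4 tilt [-0.004  0.004 -1.   ] F [0.4 0.3 0.1] w 61.6 t 12.9 q [ 0.26  0.44 -0.9   1.87  0.4   1.02  0.74]
target [474.8 168.5  49. ] -> tx ty tz [-0.0016 -0.0139  0.1856] roll 1.2 len 186
white wrist hex [475.2 171.6] ang 27.5 err 0.07 captop [474.6 171.7] 166
white side hex [473.8 167.3] ang 28.2 err 0.73 captop [472.7 168.6] 171
  => white (np.float64(474.5), np.float64(169.5), np.float64(27.8))
```

View pics/w3.png

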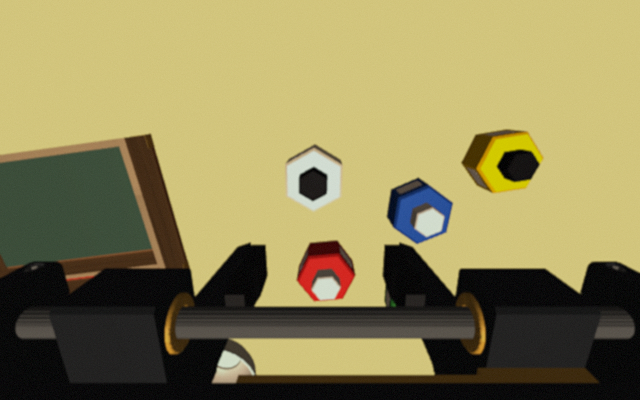

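The wrist view shows the white jar at (313,178), with a clean hexagon fit at (475.2,171.6), 27.5°. Descending to grip its cap.

```bash
python3 -m inch '[[-0.001,-0.011,0.04,1,-0.4],[-0.001,-0.011,0.09,1,-0.4],[-0.001,-0.011,0.13,1,-0.4],[-0.001,-0.011,0.16,1,-0.4],[-0.001,-0.011,0.175,1,-0.4],[-0.001,-0.011,0.183,1,-0.4],[-0.001,-0.011,0.185,1,-0.4],[-0.001,-0.011,0.185,1,-0.4]]' 30; python3 g.py 474.9 170 49 177.3
```

```text
time_s: 13.85
position: [476.7, 165.1, 53.3]
tool_rot: [[-0.999, 0.053, 0.002], [0.053, 0.999, 0.0], [-0.002, 0.0, -1.0]]
contact_force: [-0.3, 0.5, 0.1]
grip_width: 61.7
pos [476.7 165.1  53.3] head 177.0 tilt [ 0.002  0.    -1.   ] F [-0.3  0.5  0.1] w 61.7 t 13.85 q [ 0.1   0.7  -0.67  2.    0.69  0.68  0.5 ]
target [474.9 170.   49. ] -> tx ty tz [0.002  0.0048 0.0043] roll -0.3 len 7
```

```bash
python3 -m inch '[[0,0,0,0,-0.4],[0,0,0,0,-0.4],[0,0,0,0,-0.4]]'; python3 g.py 474.9 170 49 177.3
```

```text
time_s: 14.15
position: [476.2, 165.3, 53.0]
tool_rot: [[-0.999, 0.052, 0.001], [0.052, 0.999, 0.0], [-0.001, 0.0, -1.0]]
contact_force: [-0.3, -0.6, 0.4]
grip_width: 61.6
pos [476.2 165.3  53. ] head 177.0 tilt [ 0.001  0.    -1.   ] F [-0.3 -0.6  0.4] w 61.6 t 14.15 q [ 0.1   0.7  -0.67  2.    0.69  0.68  0.5 ]
target [474.9 170.   49. ] -> tx ty tz [0.0016 0.0046 0.004 ] roll -0.3 len 6
```

```bash
python3 -m inch '[[0.0013,0.005,0.002,0,-0.4],[0.0013,0.005,0.004,0,-0.4],[0.0013,0.005,0.004,0,0.5],[0.0013,0.005,0.004,0,0.5],[0.0013,0.005,0.004,0,0.5],[0.0013,0.005,0.004,0,0.5],[0.0013,0.005,0.004,0,0.5],[0.0013,0.005,0.004,0,0.5]]'; python3 g.py 474.9 170 49 177.3
```

```text
time_s: 14.95
position: [474.8, 170.1, 48.4]
tool_rot: [[-0.999, 0.052, -0.0], [0.052, 0.999, -0.0], [0.0, -0.0, -1.0]]
contact_force: [-0.4, 0.2, -0.2]
grip_width: 29.7
pos [474.8 170.1  48.4] head 177.0 tilt [-0. -0. -1.] F [-0.4  0.2 -0.2] w 29.7 t 14.95 q [ 0.08  0.7  -0.67  2.    0.69  0.67  0.49]
target [474.9 170.   49. ] -> tx ty tz [-0.0001 -0.0001 -0.0006] roll -0.3 len 1
```

Cap gripped (29.7 mm). Lifting it clear.

```bash
python3 -m inch '[[0,0,0,0,1],[0,0,-0.01,0,1],[0,0,-0.03,0,1],[0,0,-0.06,0,1],[0,0,-0.1,0,1],[0,0,-0.11,0,1],[0,0,-0.11,0,1]]'; python3 g.py t 27.7 -32 150 180
```

```text
time_s: 15.65
position: [475.7, 170.5, 160.0]
tool_rot: [[-0.999, 0.053, 0.003], [0.053, 0.999, 0.001], [-0.003, 0.001, -1.0]]
contact_force: [-0.2, -0.1, -2.8]
grip_width: 29.7
pos [475.7 170.5 160. ] head 177.0 tilt [ 0.003  0.001 -1.   ] F [-0.2 -0.1 -2.8] w 29.7 t 15.65 q [ 0.21  0.54 -0.82  1.95  0.51  0.87  0.64]
target [ 542.8 -172.2  150. ] -> tx ty tz [-0.085  -0.3388  0.01  ] roll -8.8 len 349
```

```bash
python3 -m inch '[[-0.01,-0.03,0,-1,1],[-0.02,-0.075,0,-3,1],[-0.03,-0.12,0,-5,1],[-0.043,-0.165,0,-7,1],[-0.053,-0.21,0,-8.8,1],[-0.064,-0.255,0,-8.8,1],[-0.075,-0.295,0,-8.8,1],[-0.08,-0.32,0,-8.8,1]]'; python3 -m inch '[[0,0,0,0,1],[0,0,0,0,1],[0,0,0,0,1]]'; python3 g.py t 27.7 -32 150 180
```

```text
time_s: 16.45
position: [536.9, -157.7, 156.2]
tool_rot: [[-0.995, -0.097, -0.003], [-0.097, 0.995, -0.001], [0.003, -0.0, -1.0]]
contact_force: [0.8, -0.8, -2.2]
grip_width: 29.7
time_s: 16.75
position: [537.3, -151.7, 157.6]
tool_rot: [[-0.995, -0.103, -0.001], [-0.103, 0.995, 0.001], [0.001, 0.001, -1.0]]
contact_force: [-0.2, 0.3, -2.5]
grip_width: 29.9
pos [ 537.3 -151.7  157.6] head -174.1 tilt [-0.001  0.001 -1.   ] F [-0.2  0.3 -2.5] w 29.9 t 16.75 q [ 0.78  0.62 -0.8   1.82  0.55  0.94  1.42]
target [ 542.8 -172.2  150. ] -> tx ty tz [-0.0034 -0.021   0.0075] roll 0.1 len 23
```

```bash
python3 -m inch '[[-0.003,-0.021,0,0,1],[-0.0034,-0.021,0.02,0,1],[-0.0034,-0.021,0.04,0,1],[-0.0034,-0.021,0.06,0,1],[-0.0034,-0.021,0.08,0,1],[-0.0034,-0.021,0.09,0,1],[-0.0034,-0.021,0.09,0,1],[-0.0034,-0.021,0.09,0,1]]';  python3 g.py t 27.7 -32 54.5 180
```

```text
time_s: 17.55
position: [543.9, -173.3, 68.9]
tool_rot: [[-0.995, -0.102, 0.001], [-0.102, 0.995, 0.0], [-0.001, 0.0, -1.0]]
contact_force: [0.1, 0.1, -1.0]
grip_width: 29.5
pos [ 543.9 -173.3   68.9] head -174.1 tilt [ 0.001  0.    -1.   ] F [ 0.1  0.1 -1. ] w 29.5 t 17.55 q [ 0.74  0.76 -0.7   1.83  0.66  0.81  1.37]
target [ 542.8 -172.2   54.5] -> tx ty tz [0.001  0.0011 0.0144] roll 0.1 len 15
```

```bash
python3 -m inch '[[0.001,0.001,0.004,0,1],[0.001,0.001,0.008,0,1],[0.001,0.001,0.011,0,1],[0.001,0.001,0.0125,0,1],[0.001,0.001,0.0135,0,1],[0.001,0.001,0.0135,0,1]]';  python3 g.py t 27.7 -32 54.5 180
```

```text
time_s: 18.15
position: [542.3, -173.2, 54.8]
tool_rot: [[-0.995, -0.101, -0.0], [-0.101, 0.995, 0.0], [0.0, 0.0, -1.0]]
contact_force: [-0.4, 0.1, -2.8]
grip_width: 29.7
pos [ 542.3 -173.2   54.8] head -174.2 tilt [-0.  0. -1.] F [-0.4  0.1 -2.8] w 29.7 t 18.15 q [ 0.73  0.78 -0.69  1.83  0.68  0.78  1.35]
target [ 542.8 -172.2   54.5] -> tx ty tz [-0.0005  0.0009  0.0003] roll -0.0 len 1
```

```bash
python3 -m inch '[[0,0,0.0008,0,1],[0,0,0.0008,0,1],[0,0,0.0015,0,1],[0,0,0.0015,0,1]]'
```

```text
time_s: 18.55
position: [542.6, -173.3, 54.4]
tool_rot: [[-0.995, -0.101, 0.0], [-0.101, 0.995, -0.001], [-0.0, -0.001, -1.0]]
contact_force: [-3.0, -0.4, 8.6]
grip_width: 29.9
```

```bash
python3 -m inch '[[0,0,-0.0008,0,0.05],[0,0,-0.0008,0,0.05],[0,0,-0.0008,0,0.05],[0,0,-0.0008,0,0.05],[0,0,-0.02,0,0.05],[0,0,-0.06,0,0.05],[0,0,-0.11,0,0.05],[0,0,-0.15,0,0.05]]'; python3 g.py t 20 20 220 180
python3 - <<'E'
from jars import *
jars(dict(white=(542.7,-173,6)),cams=("scene","side","wrist"))
jars({k:v for k,v in E0.items() if k!="white"})
E
```

```text
time_s: 19.35
position: [542.6, -172.8, 205.6]
tool_rot: [[-0.995, -0.102, 0.001], [-0.102, 0.995, 0.0], [-0.001, 0.0, -1.0]]
contact_force: [0.8, -0.4, 0.5]
grip_width: 41.6
pos [ 542.6 -172.8  205.6] head -174.2 tilt [ 0.001  0.    -1.   ] F [ 0.8 -0.4  0.5] w 41.6 t 19.35 q [ 0.84  0.58 -0.84  1.75  0.49  1.03  1.49]
target [ 529.9 -121.3  220. ] -> tx ty tz [ 0.0074  0.0526 -0.0144] roll 0.0 len 55
white side hex [ 541.6 -176. ] ang 36.2 err 2.45 captop [ 540.6 -174.6] 175
white wrist hex [ 552.8 -170.1] ang 6.1 err 2.56 captop [ 542.3 -171.4] 474
  => white (np.float64(547.2), np.float64(-173.0), np.float64(51.2))
green scene hex [645.4 295.5] ang 29.5 err 1.16 captop [646.2 293.8] 180
green side hex [642.9 292.1] ang 28.5 err 0.89 captop [641.9 293.3] 189
  => green (np.float64(644.2), np.float64(293.8), np.float64(29.0))
red scene hex [599.9 181.3] ang 3.8 err 0.94 captop [600.8 179. ] 210
red side hex [597.6 177.9] ang 2.5 err 0.97 captop [597.6 179.9] 170
  => red (np.float64(598.8), np.float64(179.6), np.float64(3.2))
blue scene hex [520.7 296.6] ang 24.0 err 1.27 captop [522.4 293.7] 169
blue side hex [518.4 293.1] ang 22.4 err 0.64 captop [516.8 294. ] 196
  => blue (np.float64(519.6), np.float64(294.9), np.float64(23.2))
yellow scene hex [462.4 389.6] ang 6.1 err 1.18 captop [464.3 387.4] 125
yellow side hex [459.9 385.9] ang 7.7 err 0.58 captop [459.2 386. ] 189
  => yellow (np.float64(461.2), np.float64(387.8), np.float64(6.9))
```

White is in the rear-right slot (measured cap top agrees with the TCP within 2 mm). Now the large red jar.

```bash
python3 g.py 598.8 179.5 230 153.4
```

```text
pos [ 541.7 -173.4  202.6] head -174.2 tilt [-0.001 -0.    -1.   ] F [-0.2 -0.4 -0.6] w 41.9 t 19.6 q [ 0.84  0.58 -0.83  1.75  0.5   1.03  1.49]
target [598.8 179.5 230. ] -> tx ty tz [-0.0923  0.3453 -0.0275] roll 32.4 len 358
```

```bash
python3 -m inch '[[0.01,0.03,-0.03,4,-0.3],[0.02,0.07,-0.04,8,-0.3],[0.02,0.115,-0.04,16,-0.3],[0.01,0.16,-0.03,24,-0.3],[-0.02,0.205,-0.03,32,-0.3],[-0.05,0.25,-0.03,32,-0.3],[-0.075,0.3,-0.03,32,-0.3],[-0.092,0.342,-0.03,32,-0.3]]'; python3 -m inch '[[0,0,0,0,-0.3],[0,0,0,0,-0.3],[0,0,0,0,-0.3]]'; python3 g.py 598.8 179.5 100 153.4
python3 - <<'E'
from jars import *
jars(dict(red=(598.8,179.5)),cams=("scene","side","wrist"))
E
```

```text
time_s: 20.4
position: [595.7, 166.3, 230.9]
tool_rot: [[-0.897, 0.442, -0.003], [0.442, 0.897, -0.002], [0.002, -0.003, -1.0]]
contact_force: [-0.3, -0.6, 1.1]
grip_width: 57.5
time_s: 20.7
position: [595.2, 163.5, 231.8]
tool_rot: [[-0.897, 0.443, -0.003], [0.443, 0.897, -0.002], [0.001, -0.003, -1.0]]
contact_force: [0.1, -0.4, -0.3]
grip_width: 57.1
pos [595.2 163.5 231.8] head 153.7 tilt [-0.003 -0.002 -1.   ] F [ 0.1 -0.4 -0.3] w 57.1 t 20.7 q [ 0.17  0.6  -0.75  1.6   0.45  1.12  0.42]
target [598.8 179.5 100. ] -> tx ty tz [0.0036 0.0163 0.1317] roll 0.3 len 133
red scene hex [599.8 180.9] ang 4.3 err 0.89 captop [600.8 178.9] 214
red side hex [597.5 177.6] ang 3.5 err 0.92 captop [595.9 179.9] 161
red wrist hex [599.1 182.2] ang 4.0 err 0.06 captop [598.5 182. ] 147
  => red (np.float64(598.8), np.float64(180.2), np.float64(3.9))
```

```bash
python3 g.py 598.5 180.2 49 154; python3 -m inch '[[0.004,0.016,0.04,0,-0.3],[0.004,0.0165,0.09,0,-0.3],[0.004,0.0165,0.13,0,-0.3],[0.004,0.0165,0.16,0,-0.3],[0.004,0.0165,0.17,0,-0.3],[0.004,0.0165,0.172,0,-0.3],[0.004,0.0165,0.172,0,-0.3],[0.004,0.0165,0.172,0,-0.3]]';python3 g.py 598.5 180.2 48.7 154
```

```text
pos [595.7 163.2 232.9] head 153.7 tilt [-0.001 -0.001 -1.   ] F [-0.6  0.9  1.2] w 57.4 t 20.85 q [ 0.18  0.6  -0.75  1.6   0.45  1.12  0.42]
target [598.5 180.2  49. ] -> tx ty tz [0.0051 0.0167 0.1839] roll -0.3 len 185
time_s: 21.65
position: [600.7, 182.2, 63.3]
tool_rot: [[-0.897, 0.442, 0.003], [0.442, 0.897, 0.001], [-0.002, 0.002, -1.0]]
contact_force: [0.2, -1.4, 0.5]
grip_width: 57.1
pos [600.7 182.2  63.3] head 153.8 tilt [ 0.003  0.001 -1.   ] F [ 0.2 -1.4  0.5] w 57.1 t 21.65 q [ 0.07  0.82 -0.63  1.68  0.61  0.85  0.28]
target [598.5 180.2  48.7] -> tx ty tz [ 0.0012 -0.0028  0.0146] roll -0.2 len 15
```

```bash
python3 -m inch '[[0.001,-0.003,0.006,0,-0.3],[0.001,-0.003,0.011,0,-0.3],[0.001,-0.003,0.0143,0,-0.3],[0.001,-0.003,0.0143,0,-0.3]]';python3 g.py 598.5 180.2 48.7 154
```

```text
time_s: 22.05
position: [597.1, 179.5, 46.8]
tool_rot: [[-0.897, 0.441, -0.0], [0.441, 0.897, -0.0], [0.0, -0.0, -1.0]]
contact_force: [-0.1, 0.1, -0.1]
grip_width: 57.6
pos [597.1 179.5  46.8] head 153.8 tilt [-0. -0. -1.] F [-0.1  0.1 -0.1] w 57.6 t 22.05 q [ 0.06  0.84 -0.62  1.69  0.63  0.82  0.27]
target [598.5 180.2  48.7] -> tx ty tz [-0.0009  0.0013 -0.0019] roll -0.2 len 2
```

```bash
python3 -m inch '[[-0.001,0.001,-0.0018,0,-0.3],[-0.001,0.001,-0.0018,0,0.5],[-0.001,0.001,-0.0018,0,0.5],[-0.001,0.001,-0.0018,0,0.5],[-0.001,0.001,-0.0018,0,0.5],[-0.001,0.001,-0.0018,0,0.5],[-0.001,0.001,-0.0018,0,0.5]]' 30;python3 g.py 598.5 180.2 48.7 154; python3 -m inch '[[0,0,0,0,1],[0,0,-0.01,0,1],[0,0,-0.03,0,1],[0,0,-0.06,0,1],[0,0,-0.1,0,1],[0,0,-0.13,0,1],[0,0,-0.13,0,1]]'; python3 g.py t 27.7 34 170 180
```

```text
time_s: 22.75
position: [598.5, 180.0, 48.9]
tool_rot: [[-0.897, 0.441, -0.0], [0.441, 0.897, -0.0], [0.0, -0.0, -1.0]]
contact_force: [-0.9, -0.5, -0.1]
grip_width: 30.2
pos [598.5 180.   48.9] head 153.8 tilt [-0. -0. -1.] F [-0.9 -0.5 -0.1] w 30.2 t 22.75 q [ 0.06  0.84 -0.62  1.69  0.63  0.83  0.27]
target [598.5 180.2  48.7] -> tx ty tz [0.0001 0.0002 0.0002] roll -0.2 len 0
time_s: 23.45
position: [600.9, 181.5, 184.0]
tool_rot: [[-0.897, 0.441, 0.007], [0.441, 0.897, 0.003], [-0.005, 0.006, -1.0]]
contact_force: [1.6, 0.5, -3.1]
grip_width: 29.5
pos [600.9 181.5 184. ] head 153.8 tilt [ 0.007  0.003 -1.   ] F [ 1.6  0.5 -3.1] w 29.5 t 23.45 q [ 0.13  0.67 -0.73  1.62  0.5   1.04  0.37]
target [ 536.1 -106.6  170. ] -> tx ty tz [-0.069  -0.2872  0.0127] roll -32.0 len 296
```

```bash
python3 -m inch '[[0,-0.03,0,-6,1],[-0.004,-0.075,0,-13,1],[-0.01,-0.12,0,-20,1],[-0.02,-0.165,0,-27,1],[-0.035,-0.205,0,-32,1],[-0.052,-0.245,0,-32,1],[-0.065,-0.275,0,-32,1],[-0.069,-0.287,0,-32,1]]'; python3 -m inch '[[0,0,0,0,1],[0,0,0,0,1],[0,0,0,0,1]]';python3 g.py t 27.7 34 80 180
```

```text
time_s: 24.25
position: [532.5, -112.5, 177.7]
tool_rot: [[-0.995, -0.096, -0.002], [-0.096, 0.995, -0.002], [0.002, -0.001, -1.0]]
contact_force: [-0.4, 0.1, -2.7]
grip_width: 29.9
time_s: 24.55
position: [533.9, -105.4, 179.0]
tool_rot: [[-0.995, -0.105, 0.0], [-0.105, 0.995, 0.001], [-0.0, 0.001, -1.0]]
contact_force: [0.5, 0.5, -1.3]
grip_width: 29.5
pos [ 533.9 -105.4  179. ] head -174.0 tilt [ 0.     0.001 -1.   ] F [ 0.5  0.5 -1.3] w 29.5 t 24.55 q [ 0.77  0.59 -0.88  1.84  0.55  0.97  1.33]
target [ 536.1 -106.6   80. ] -> tx ty tz [-0.002  -0.0015  0.099 ] roll 0.2 len 99
```

```bash
python3 -m inch '[[-0.002,-0.0015,0.02,0,1],[-0.002,-0.0015,0.045,0,1],[-0.002,-0.0015,0.07,0,1],[-0.002,-0.0015,0.09,0,1],[-0.002,-0.0015,0.1,0,1],[-0.002,-0.0015,0.108,0,1],[-0.002,-0.0015,0.108,0,1],[-0.002,-0.0015,0.108,0,1]]'; python3 g.py t 27.5 34 55.5 180
```

```text
time_s: 25.35
position: [536.5, -108.9, 71.6]
tool_rot: [[-0.995, -0.102, 0.001], [-0.102, 0.995, -0.0], [-0.001, -0.0, -1.0]]
contact_force: [-0.1, -0.4, -1.1]
grip_width: 29.6
pos [ 536.5 -108.9   71.6] head -174.2 tilt [ 0.001 -0.    -1.   ] F [-0.1 -0.4 -1.1] w 29.6 t 25.35 q [ 0.68  0.74 -0.75  1.89  0.7   0.8   1.21]
target [ 535.9 -106.6   55.5] -> tx ty tz [0.0004 0.0023 0.0161] roll 0.0 len 16
```

```bash
python3 -m inch '[[0,0.0023,0.006,0,1],[0,0.0023,0.012,0,1],[0,0.0023,0.0145,0,1],[0,0.0023,0.0145,0,1],[0,0.0023,0.0145,0,1]]'; python3 g.py t 27.5 30.2 55.5 180
```

```text
time_s: 25.85
position: [535.7, -106.9, 56.4]
tool_rot: [[-0.995, -0.101, -0.0], [-0.101, 0.995, 0.0], [0.0, 0.0, -1.0]]
contact_force: [1.2, 0.4, -1.8]
grip_width: 29.7
pos [ 535.7 -106.9   56.4] head -174.2 tilt [-0.  0. -1.] F [ 1.2  0.4 -1.8] w 29.7 t 25.85 q [ 0.66  0.76 -0.73  1.89  0.72  0.77  1.19]
target [ 536.3 -110.4   55.5] -> tx ty tz [-0.0003 -0.0035  0.0009] roll 0.0 len 4
```

```bash
python3 -m inch '[[0,-0.001,0,0,1],[0,-0.002,0,0,1],[0,-0.003,0,0,1],[0,-0.003,0,0,1]]'; python3 -m inch '[[0,-0.0008,0,0,1],[0,-0.0008,0.0008,0,1],[0,-0.0008,0.0016,0,1],[0,-0.0008,0.002,0,1],[0,-0.0008,0.002,0,1]]'
```

```text
time_s: 26.25
position: [536.2, -109.8, 56.5]
tool_rot: [[-0.995, -0.101, 0.0], [-0.101, 0.995, 0.0], [-0.0, 0.0, -1.0]]
contact_force: [0.0, 1.3, -1.3]
grip_width: 29.6
time_s: 26.75
position: [536.2, -110.4, 54.8]
tool_rot: [[-0.995, -0.101, 0.0], [-0.101, 0.995, -0.0], [-0.0, -0.0, -1.0]]
contact_force: [-1.5, 1.7, 5.1]
grip_width: 29.9
```

```bash
python3 -m inch '[[0,0,-0.001,0,0.05],[0,0,-0.001,0,0.05],[0,0,-0.001,0,0.05],[0,0,-0.001,0,0.05],[0,0,-0.02,0,0.05],[0,0,-0.06,0,0.05],[0,0,-0.11,0,0.05],[0,0,-0.16,0,0.05]]'; python3 -m inch '[[0.02,0,-0.04,0,0.05],[0.04,0,-0.06,0,0.05],[0.04,0,-0.06,0,0.05]]'
python3 - <<'E'
from jars import *
c=r.camera("wrist"); cv2.imwrite("pics/w4.png",c["pixels"][:,:,::-1])
jars(dict(white=(542.7,-174,6),red=(536.2,-110.4,6)),ims=dict(wrist=c))
jars({k:v for k,v in E0.items() if k not in("white","red")})
E
python3 g.py 519.6 294.9 230 172.8
```

```text
time_s: 27.55
position: [535.5, -110.6, 215.8]
tool_rot: [[-0.995, -0.102, -0.001], [-0.102, 0.995, 0.0], [0.001, 0.0, -1.0]]
contact_force: [0.8, -1.1, 0.2]
grip_width: 41.8
time_s: 27.85
position: [496.1, -115.4, 276.9]
tool_rot: [[-0.995, -0.1, 0.003], [-0.1, 0.995, -0.003], [-0.003, -0.004, -1.0]]
contact_force: [0.2, 0.4, 0.1]
grip_width: 42.1
white wrist hex [ 543.  -172.3] ang 35.7 err 2.7 captop [ 542.2 -171.9] 430
  => white (np.float64(543.0), np.float64(-172.3), np.float64(35.7))
red wrist hex [ 536.7 -108.6] ang 35.8 err 3.17 captop [ 536.  -108.5] 508
  => red (np.float64(536.7), np.float64(-108.6), np.float64(35.8))
green scene hex [644.9 295.7] ang 27.6 err 1.17 captop [646.5 293.3] 180
green side hex [643.  292.2] ang 29.0 err 0.85 captop [640.9 292.4] 188
  => green (np.float64(644.0), np.float64(293.9), np.float64(28.3))
blue scene hex [520.8 296.9] ang 23.0 err 1.18 captop [522.  294.1] 175
blue side hex [518.5 293. ] ang 23.7 err 0.76 captop [517.1 294. ] 187
  => blue (np.float64(519.6), np.float64(295.0), np.float64(23.4))
yellow scene hex [462.3 389.5] ang 7.9 err 1.14 captop [463.9 387.2] 122
yellow side hex [459.9 385.9] ang 7.8 err 0.65 captop [459. 386.] 187
  => yellow (np.float64(461.1), np.float64(387.7), np.float64(7.8))
pos [ 496.2 -115.1  273.6] head -174.2 tilt [-0.001 -0.    -1.   ] F [-0.5 -0.7 -0.1] w 41.6 t 28.0 q [ 0.92  0.42 -0.99  1.83  0.39  1.11  1.46]
target [519.6 294.9 230. ] -> tx ty tz [-0.0646  0.4056  0.0436] roll 13.0 len 413
```

View pics/w4.png

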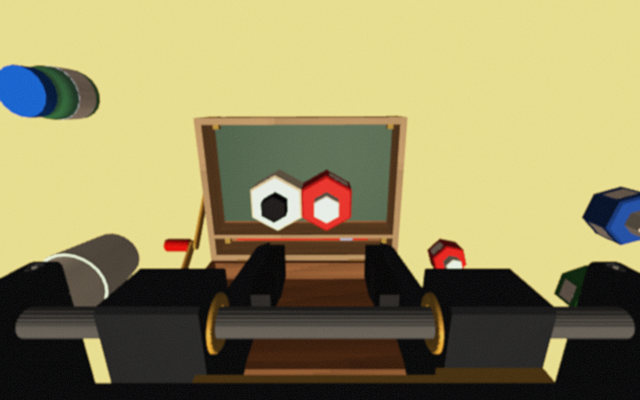

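White and red sit flush, wall to wall clear. Cap tops at (274,207) and (326,208), faces at 35.7° and 35.8°. Now blue.

```bash
python3 -m inch '[[0,0.04,0,3,-0.3],[-0.01,0.09,0.01,6,-0.3],[-0.02,0.14,0.02,10,-0.3],[-0.03,0.19,0.03,12.6,-0.3],[-0.04,0.24,0.04,12.6,-0.3],[-0.05,0.29,0.04,12.6,-0.3],[-0.06,0.34,0.04,12.6,-0.3],[-0.065,0.385,0.04,12.6,-0.3]]'; python3 -m inch '[[0,0.015,0,0,-0.3],[0,0.015,0,0,-0.3],[0,0.015,0,0,-0.3]]'
python3 - <<'E'
from jars import *
jars(dict(blue=(519.6,295)),cams=("scene","side","wrist"))
E
python3 g.py 519.5 295 49 173
```

```text
time_s: 28.8
position: [521.7, 272.1, 232.1]
tool_rot: [[-0.993, 0.118, -0.003], [0.118, 0.993, -0.001], [0.002, -0.001, -1.0]]
contact_force: [1.6, -1.5, -0.7]
grip_width: 57.2
time_s: 29.1
position: [523.4, 284.2, 232.7]
tool_rot: [[-0.993, 0.118, -0.002], [0.118, 0.993, -0.002], [0.002, -0.002, -1.0]]
contact_force: [0.2, 0.3, -0.1]
grip_width: 57.5
blue scene hex [520.8 296.4] ang 23.1 err 1.35 captop [522.4 294. ] 172
blue side hex [518.6 292.9] ang 22.7 err 0.66 captop [517.1 294.5] 185
blue wrist hex [519.9 297.2] ang 23.0 err 0.06 captop [519.4 297.2] 138
  => blue (np.float64(519.8), np.float64(295.5), np.float64(22.9))
pos [524.2 282.8 233.7] head 173.1 tilt [-0.001 -0.001 -1.   ] F [ 0.   0.3 -0.3] w 57.2 t 29.25 q [ 0.04  0.61 -0.88  1.65  0.51  1.13  0.47]
target [519.5 295.   49. ] -> tx ty tz [0.006  0.0119 0.1847] roll 0.1 len 185
```

```bash
python3 -m inch '[[0.006,0.012,0.04,0,-0.3],[0.006,0.012,0.09,0,-0.3],[0.006,0.012,0.13,0,-0.3],[0.006,0.012,0.155,0,-0.3],[0.006,0.012,0.165,0,-0.3],[0.006,0.012,0.17,0,-0.3],[0.006,0.012,0.17,0,-0.3],[0.006,0.012,0.17,0,-0.3]]';python3 -m inch '[[0,0,0,0,-0.3],[0,0,0,0,-0.3]]';python3 g.py 519.6 295.3 48.8 173
```

```text
time_s: 30.05
position: [520.1, 297.8, 65.9]
tool_rot: [[-0.993, 0.119, 0.002], [0.119, 0.993, 0.001], [-0.002, 0.001, -1.0]]
contact_force: [-0.6, -0.3, 0.0]
grip_width: 57.4
time_s: 30.25
position: [519.7, 297.7, 65.3]
tool_rot: [[-0.993, 0.118, 0.001], [0.118, 0.993, 0.001], [-0.001, 0.001, -1.0]]
contact_force: [0.2, 0.6, -0.0]
grip_width: 57.5
pos [519.7 297.7  65.3] head 173.2 tilt [ 0.001  0.001 -1.   ] F [ 0.2  0.6 -0. ] w 57.5 t 30.25 q [-0.08  0.82 -0.74  1.75  0.7   0.86  0.31]
target [519.6 295.3  48.8] -> tx ty tz [-0.0002 -0.0024  0.0165] roll 0.2 len 17
```

```bash
python3 -m inch '[[0,-0.0024,0.006,0,-0.3],[0,-0.0024,0.012,0,-0.3],[0,-0.0024,0.015,0,-0.3],[0,-0.0024,0.015,0,-0.3],[0,-0.0024,0.015,0,0.5],[0,-0.0024,0.015,0,0.5],[0,-0.0024,0.015,0,0.5]]';python3 g.py 519.6 295.3 48.8 173;python3 -m inch '[[0,0,0,0,0.5],[0,0,0,0,0.5],[0,0,0,0,0.5]]' 30; python3 g.py 519.6 295.3 48.8 173
```

```text
time_s: 30.95
position: [518.9, 295.2, 49.6]
tool_rot: [[-0.993, 0.118, 0.0], [0.118, 0.993, 0.0], [-0.0, 0.0, -1.0]]
contact_force: [0.1, 0.1, 0.0]
grip_width: 35.4
pos [518.9 295.2  49.6] head 173.2 tilt [ 0.  0. -1.] F [0.1 0.1 0. ] w 35.4 t 30.95 q [-0.08  0.83 -0.72  1.76  0.72  0.83  0.3 ]
target [519.6 295.3  48.8] -> tx ty tz [-0.0007  0.0002  0.0008] roll 0.2 len 1
time_s: 31.25
position: [518.9, 295.2, 49.5]
tool_rot: [[-0.993, 0.118, 0.0], [0.118, 0.993, 0.0], [-0.0, 0.0, -1.0]]
contact_force: [0.3, 0.2, 0.1]
grip_width: 29.8
pos [518.9 295.2  49.5] head 173.2 tilt [ 0.  0. -1.] F [0.3 0.2 0.1] w 29.8 t 31.25 q [-0.08  0.83 -0.72  1.76  0.72  0.83  0.3 ]
target [519.6 295.3  48.8] -> tx ty tz [-0.0006  0.0002  0.0007] roll 0.2 len 1
```

```bash
python3 -m inch '[[0,0,0,0,1],[0,0,-0.01,0,1],[0,0,-0.03,0,1],[0,0,-0.06,0,1],[0,0,-0.1,0,1],[0,0,-0.12,0,1],[0,0,-0.12,0,1]]'; python3 g.py t -30.7 -1.8 165 180
```

```text
time_s: 31.95
position: [520.1, 296.1, 172.6]
tool_rot: [[-0.993, 0.119, 0.004], [0.119, 0.993, 0.002], [-0.004, 0.003, -1.0]]
contact_force: [0.6, -0.3, -2.3]
grip_width: 29.3
pos [520.1 296.1 172.6] head 173.2 tilt [ 0.004  0.002 -1.   ] F [ 0.6 -0.3 -2.3] w 29.3 t 31.95 q [-0.01  0.68 -0.84  1.7   0.58  1.02  0.4 ]
target [ 481.6 -148.1  165. ] -> tx ty tz [-0.0145 -0.4456  0.0064] roll -12.6 len 446
```

```bash
python3 -m inch '[[0,-0.03,0,-2,1],[-0.002,-0.075,0,-4,1],[-0.004,-0.12,0,-6,1],[-0.006,-0.17,0,-8,1],[-0.008,-0.22,0,-10,1],[-0.01,-0.27,0,-12.6,1],[-0.012,-0.32,0,-12.6,1],[-0.0145,-0.36,0,-12.6,1]]'; python3 g.py t -30.7 -1.8 165 180
```

```text
time_s: 32.75
position: [488.6, -67.7, 167.9]
tool_rot: [[-0.995, -0.099, -0.003], [-0.099, 0.995, -0.001], [0.003, -0.0, -1.0]]
contact_force: [0.2, -0.2, -2.6]
grip_width: 29.7
pos [488.6 -67.7 167.9] head -174.3 tilt [-0.003 -0.001 -1.   ] F [ 0.2 -0.2 -2.6] w 29.7 t 32.75 q [ 0.78  0.55 -0.94  1.97  0.56  0.91  1.22]
target [ 481.6 -148.1  165. ] -> tx ty tz [ 0.0149 -0.0793  0.003 ] roll -0.1 len 81
```

```bash
python3 -m inch '[[0.005,-0.04,0,0,1],[0.012,-0.075,0,0,1],[0.014,-0.083,0,0,1],[0.014,-0.083,0,0,1],[0.014,-0.083,0,0,1]]'; python3 g.py t -30.7 -1.8 70 180
```

```text
time_s: 33.25
position: [484.7, -146.7, 168.9]
tool_rot: [[-0.995, -0.102, -0.001], [-0.102, 0.995, 0.001], [0.001, 0.001, -1.0]]
contact_force: [0.4, 1.3, -3.9]
grip_width: 30.2
pos [ 484.7 -146.7  168.9] head -174.1 tilt [-0.001  0.001 -1.   ] F [ 0.4  1.3 -3.9] w 30.2 t 33.25 q [ 0.92  0.57 -0.93  1.93  0.57  0.93  1.38]
target [ 481.6 -148.1   70. ] -> tx ty tz [ 0.0031 -0.0013  0.0989] roll 0.1 len 99
```

```bash
python3 -m inch '[[0.004,-0.0013,0.02,0,1],[0.004,-0.0013,0.04,0,1],[0.004,-0.0013,0.053,0,1],[0.004,-0.0013,0.053,0,1],[0.004,-0.0013,0.053,0,1],[0.004,-0.0013,0.053,0,1]]'; python3 g.py t -30.7 -1.8 70 180
```

```text
time_s: 33.85
position: [482.1, -149.4, 117.2]
tool_rot: [[-0.995, -0.102, 0.001], [-0.102, 0.995, -0.0], [-0.001, -0.0, -1.0]]
contact_force: [-0.6, -0.5, -2.8]
grip_width: 29.7
pos [ 482.1 -149.4  117.2] head -174.2 tilt [ 0.001 -0.    -1.   ] F [-0.6 -0.5 -2.8] w 29.7 t 33.85 q [ 0.87  0.64 -0.86  1.97  0.66  0.83  1.32]
target [ 481.6 -148.1   70. ] -> tx ty tz [0.0003 0.0014 0.0472] roll 0.0 len 47
```

```bash
python3 -m inch '[[0.0005,0.0014,0.015,0,1],[0.0005,0.0014,0.03,0,1],[0.0005,0.0014,0.045,0,1],[0.0005,0.0014,0.055,0,1],[0.0005,0.0014,0.0585,0,1],[0.0005,0.0014,0.0585,0,1],[0.0005,0.0014,0.0585,0,1]]'; python3 g.py t -28.7 -1.8 56.5 180
```

```text
time_s: 34.55
position: [481.0, -148.4, 58.1]
tool_rot: [[-0.995, -0.101, 0.0], [-0.101, 0.995, -0.0], [-0.0, -0.0, -1.0]]
contact_force: [-0.8, 0.0, -3.1]
grip_width: 29.6
pos [ 481.  -148.4   58.1] head -174.2 tilt [ 0. -0. -1.] F [-0.8  0.  -3.1] w 29.6 t 34.55 q [ 0.81  0.72 -0.77  2.    0.76  0.73  1.23]
target [ 483.6 -147.9   56.5] -> tx ty tz [-0.0027  0.0003  0.0016] roll 0.0 len 3
```

Now slide it towards the rear, into the notch between white and red.

```bash
python3 -m inch '[[-0.001,0.0003,0.001,0,1],[-0.002,0.0003,0.0015,0,1],[-0.003,0.0003,0.0015,0,1],[-0.0035,0.0003,0.0015,0,1],[-0.0035,0.0003,0.0015,0,1]]'; python3 g.py t -28.7 -1.8 55.5 180
```

```text
time_s: 35.05
position: [483.8, -147.8, 56.4]
tool_rot: [[-0.995, -0.101, -0.001], [-0.101, 0.995, -0.0], [0.001, -0.0, -1.0]]
contact_force: [-1.2, 0.8, -1.3]
grip_width: 30.0
pos [ 483.8 -147.8   56.4] head -174.2 tilt [-0.001 -0.    -1.   ] F [-1.2  0.8 -1.3] w 30.0 t 35.05 q [ 0.8   0.73 -0.77  1.99  0.76  0.74  1.23]
target [ 483.6 -147.9   55.5] -> tx ty tz [ 0.0002 -0.      0.0009] roll 0.0 len 1
```

```bash
python3 -m inch '[[-0.0008,0,0,0,1],[-0.0012,0,0.0008,0,1],[-0.0012,0,0.0014,0,1],[-0.0012,0,0.0019,0,1],[-0.0012,0,0.0019,0,1]]'; python3 g.py t -28.7 -1.8 55.5 180
```

```text
time_s: 35.55
position: [484.6, -147.8, 55.5]
tool_rot: [[-0.995, -0.101, -0.002], [-0.101, 0.995, -0.002], [0.002, -0.001, -1.0]]
contact_force: [-8.8, 0.3, 15.9]
grip_width: 29.6
pos [ 484.6 -147.8   55.5] head -174.2 tilt [-0.002 -0.002 -1.   ] F [-8.8  0.3 15.9] w 29.6 t 35.55 q [ 0.8   0.73 -0.77  1.99  0.77  0.74  1.23]
target [ 483.6 -147.9   55.5] -> tx ty tz [ 0.0009 -0.     -0.    ] roll 0.0 len 1
```

```bash
python3 -m inch '[[0,0,-0.0015,0,1],[0,0,-0.0015,0,0.05],[0,0,-0.0015,0,0.05],[0,0,-0.0015,0,0.05],[0,0,-0.0015,0,0.05],[0,0,-0.02,0,0.05],[0,0,-0.06,0,0.05],[0,0,-0.11,0,0.05]]'; python3 -m inch '[[0,0,-0.05,0,0.05],[0,0,-0.1,0,0.05],[0,0,-0.1,0,0.05]]'
python3 - <<'E'
from jars import *
c=r.camera("wrist"); cv2.imwrite("pics/w5.png",c["pixels"][:,:,::-1])
jars(dict(white=(542.7,-174,6),red=(536.2,-110.4,6),blue=(485,-147.8,6)),ims=dict(wrist=c))
jars({k:v for k,v in E0.items() if k in("green","yellow")})
E
python3 g.py 461.1 387.7 230 157.7
```

```text
time_s: 36.35
position: [484.1, -147.3, 164.5]
tool_rot: [[-0.995, -0.102, -0.003], [-0.102, 0.995, 0.002], [0.003, 0.002, -1.0]]
contact_force: [0.8, -1.1, -0.2]
grip_width: 41.9
time_s: 36.65
position: [489.1, -147.6, 270.6]
tool_rot: [[-0.995, -0.101, 0.01], [-0.101, 0.995, -0.003], [-0.01, -0.004, -1.0]]
contact_force: [-0.2, 0.4, -0.5]
grip_width: 41.5
white wrist hex [ 544.7 -173.6] ang 35.8 err 2.82 captop [ 543.3 -172.8] 195
  => white (np.float64(544.7), np.float64(-173.6), np.float64(35.8))
red wrist hex [ 546.6 -110. ] ang 5.1 err 2.83 captop [ 536.8 -108.6] 231
  => red (np.float64(546.6), np.float64(-110.0), np.float64(5.1))
blue wrist hex [ 485.8 -146. ] ang 35.7 err 1.99 captop [ 485.3 -146. ] 200
  => blue (np.float64(485.8), np.float64(-146.0), np.float64(35.7))
green scene hex [645.1 295.8] ang 27.0 err 1.11 captop [646.2 292.7] 185
green side hex [642.8 292.1] ang 30.2 err 0.82 captop [641.2 293.9] 189
  => green (np.float64(643.9), np.float64(294.0), np.float64(28.6))
yellow scene hex [462.1 389.5] ang 7.8 err 1.24 captop [463.8 386.6] 167
yellow side hex [460.  385.8] ang 7.8 err 0.67 captop [459.  386.4] 198
  => yellow (np.float64(461.0), np.float64(387.6), np.float64(7.8))
pos [ 484.8 -148.   264.1] head -174.2 tilt [-0.001 -0.    -1.   ] F [-0.  -0.3 -0.1] w 41.4 t 36.8 q [ 1.01  0.45 -1.03  1.84  0.43  1.1   1.5 ]
target [461.1 387.7 230. ] -> tx ty tz [-0.0304  0.5354  0.0338] roll 28.1 len 537
```

View pics/w5.png

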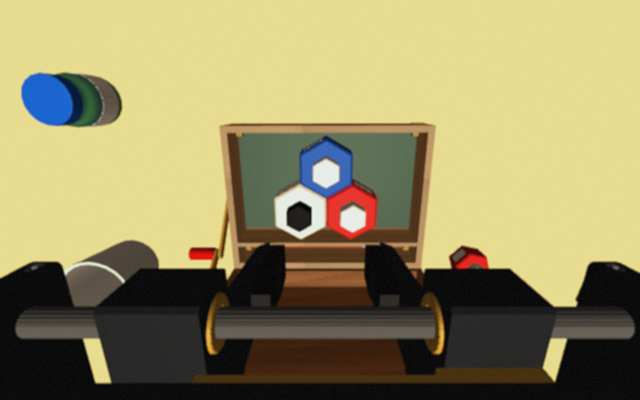

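The triple is tight: cap tops at blue (326,173), white (299,216), red (353,218), centre distances about 63.6–63.9 mm. Now yellow.

```bash
python3 -m inch '[[0,0.04,0,4,-0.3],[0,0.09,0.01,8,-0.3],[0,0.14,0.02,14,-0.3],[0,0.19,0.03,20,-0.3],[0,0.24,0.03,28,-0.3],[0,0.29,0.03,28,-0.3],[-0.01,0.34,0.03,28,-0.3],[-0.015,0.39,0.03,28,-0.3]]'; python3 g.py 461.1 387.7 230 157.8
```

```text
time_s: 37.6
position: [459.7, 235.6, 232.6]
tool_rot: [[-0.926, 0.378, -0.003], [0.378, 0.926, -0.002], [0.002, -0.003, -1.0]]
contact_force: [1.4, -0.9, 0.5]
grip_width: 57.1
pos [459.7 235.6 232.6] head 157.8 tilt [-0.003 -0.002 -1.   ] F [ 1.4 -0.9  0.5] w 57.1 t 37.6 q [ 0.16  0.48 -0.93  1.85  0.44  1.04  0.23]
target [461.1 387.7 230. ] -> tx ty tz [0.0562 0.1414 0.0024] roll -0.0 len 152
```

```bash
python3 -m inch '[[0.02,0.04,0,0,-0.3],[0.035,0.085,0,0,-0.3],[0.05,0.12,0,0,-0.3],[0.056,0.14,0,0,-0.3],[0.056,0.14,0,0,-0.3],[0.056,0.14,0,0,-0.3]]'
python3 - <<'E'
from jars import *
jars(dict(yellow=(461,387.7)),cams=("scene","side","wrist"))
E
python3 g.py 461 387.9 70 157.8
```

```text
time_s: 38.2
position: [461.0, 384.3, 232.6]
tool_rot: [[-0.926, 0.377, -0.002], [0.377, 0.926, -0.002], [0.001, -0.003, -1.0]]
contact_force: [0.1, -0.4, -0.6]
grip_width: 57.4
yellow scene hex [462.3 389.5] ang 7.4 err 1.18 captop [464.5 386.2] 168
yellow side hex [459.8 385.9] ang 7.9 err 0.6 captop [459.4 386.5] 188
yellow wrist hex [461.4 390.2] ang 7.8 err 0.06 captop [460.9 390.4] 150
  => yellow (np.float64(461.2), np.float64(388.5), np.float64(7.7))
pos [462.1 383.3 233.7] head 157.7 tilt [-0.001 -0.002 -1.   ] F [ 0.3  0.1 -0.5] w 57.3 t 38.35 q [-0.16  0.62 -0.88  1.64  0.52  1.13  0.01]
target [461.  387.9  70. ] -> tx ty tz [0.0028 0.0041 0.1637] roll -0.1 len 164
```

```bash
python3 -m inch '[[0.003,0.004,0.04,0,-0.3],[0.003,0.004,0.09,0,-0.3],[0.003,0.004,0.13,0,-0.3],[0.003,0.004,0.155,0,-0.3],[0.003,0.004,0.163,0,-0.3],[0.003,0.004,0.165,0,-0.3],[0.003,0.004,0.165,0,-0.3],[0.003,0.004,0.165,0,-0.3]]';python3 -m inch '[[0,0,0,0,-0.3],[0,0,0,0,-0.3]]';python3 g.py 460.9 388.2 48.8 157.8
```

```text
time_s: 39.15
position: [461.3, 390.8, 71.2]
tool_rot: [[-0.926, 0.378, 0.002], [0.378, 0.926, 0.002], [-0.001, 0.002, -1.0]]
contact_force: [0.7, -0.2, -0.5]
grip_width: 57.4
time_s: 39.35
position: [460.9, 390.4, 70.4]
tool_rot: [[-0.926, 0.378, 0.001], [0.378, 0.926, 0.001], [-0.001, 0.001, -1.0]]
contact_force: [0.1, -0.3, -0.4]
grip_width: 57.4
pos [460.9 390.4  70.4] head 157.8 tilt [ 0.001  0.001 -1.   ] F [ 0.1 -0.3 -0.4] w 57.4 t 39.35 q [-0.26  0.82 -0.74  1.74  0.7   0.87 -0.13]
target [460.9 388.2  48.8] -> tx ty tz [-0.0008 -0.002   0.0216] roll -0.0 len 22
```

```bash
python3 -m inch '[[-0.0005,-0.002,0.008,0,-0.3],[-0.0005,-0.002,0.016,0,-0.3],[-0.0005,-0.002,0.0203,0,-0.3],[-0.0005,-0.002,0.0203,0,-0.3],[-0.0005,-0.002,0.0203,0,-0.3],[-0.0005,-0.002,0.0203,0,0.5],[-0.0005,-0.002,0.0203,0,0.5],[-0.0005,-0.002,0.0203,0,0.5]]';python3 -m inch '[[0,0,0,0,0.5],[0,0,0,0,0.5],[0,0,0,0,0.5]]' 30; python3 g.py 460.9 388.2 48.8 157.8
```

```text
time_s: 40.15
position: [460.3, 388.2, 49.4]
tool_rot: [[-0.926, 0.378, 0.0], [0.378, 0.926, 0.0], [-0.0, 0.0, -1.0]]
contact_force: [-0.2, -0.0, -0.2]
grip_width: 35.3
time_s: 40.45
position: [460.3, 388.2, 49.4]
tool_rot: [[-0.926, 0.378, 0.0], [0.378, 0.926, 0.0], [-0.0, 0.0, -1.0]]
contact_force: [0.1, -0.1, 0.7]
grip_width: 29.5
pos [460.3 388.2  49.4] head 157.8 tilt [ 0.  0. -1.] F [ 0.1 -0.1  0.7] w 29.5 t 40.45 q [-0.27  0.84 -0.72  1.74  0.72  0.84 -0.15]
target [460.9 388.2  48.8] -> tx ty tz [-0.0006  0.0003  0.0006] roll 0.0 len 1
```

```bash
python3 -m inch '[[0,0,0,0,1],[0,0,-0.01,0,1],[0,0,-0.03,0,1],[0,0,-0.06,0,1],[0,0,-0.1,0,1],[0,0,-0.12,0,1],[0,0,-0.12,0,1]]'; python3 g.py t -29.7 65 165 180
```

```text
time_s: 41.15
position: [461.4, 389.9, 173.6]
tool_rot: [[-0.926, 0.378, 0.005], [0.378, 0.926, 0.004], [-0.003, 0.006, -1.0]]
contact_force: [-0.6, 0.3, -2.2]
grip_width: 29.7
pos [461.4 389.9 173.6] head 157.8 tilt [ 0.005  0.004 -1.   ] F [-0.6  0.3 -2.2] w 29.7 t 41.15 q [-0.2   0.68 -0.84  1.69  0.58  1.03 -0.05]
target [475.9 -81.5 165. ] -> tx ty tz [-0.1915 -0.4311  0.0066] roll -28.0 len 472
```

```bash
python3 -m inch '[[-0.013,-0.03,0,-3,1],[-0.031,-0.07,0,-7,1],[-0.049,-0.11,0,-12,1],[-0.067,-0.15,0,-17,1],[-0.085,-0.19,0,-22,1],[-0.103,-0.23,0,-28,1],[-0.121,-0.27,0,-28,1],[-0.14,-0.315,0,-28,1]]'; python3 g.py t -29.7 65 165 180
```

```text
time_s: 41.95
position: [470.0, 42.0, 168.7]
tool_rot: [[-0.995, -0.102, -0.001], [-0.102, 0.995, 0.0], [0.001, 0.001, -1.0]]
contact_force: [1.1, -1.2, -1.0]
grip_width: 29.6
pos [470.   42.  168.7] head -174.1 tilt [-0.001  0.    -1.   ] F [ 1.1 -1.2 -1. ] w 29.6 t 41.95 q [ 0.63  0.55 -1.03  2.01  0.6   0.91  0.95]
target [475.9 -81.5 165. ] -> tx ty tz [ 0.0068 -0.1235  0.0037] roll 0.1 len 124
```

```bash
python3 -m inch '[[0.002,-0.04,0,0,1],[0.004,-0.08,0,0,1],[0.006,-0.11,0.01,0,1],[0.007,-0.123,0.02,0,1],[0.007,-0.123,0.04,0,1],[0.007,-0.123,0.05,0,1],[0.007,-0.123,0.05,0,1],[0.007,-0.123,0.05,0,1]]'; python3 g.py t -29.7 65 70 180
```

```text
time_s: 42.75
position: [476.3, -78.3, 119.4]
tool_rot: [[-0.995, -0.103, -0.0], [-0.103, 0.995, 0.001], [0.0, 0.001, -1.0]]
contact_force: [-0.0, 0.2, -1.5]
grip_width: 29.7
pos [476.3 -78.3 119.4] head -174.1 tilt [-0.     0.001 -1.   ] F [-0.   0.2 -1.5] w 29.7 t 42.75 q [ 0.8   0.64 -0.94  2.02  0.7   0.84  1.13]
target [475.9 -81.5  70. ] -> tx ty tz [ 0.0007 -0.0032  0.0494] roll 0.1 len 49
```

```bash
python3 -m inch '[[0.0007,-0.003,0.01,0,1],[0.0007,-0.003,0.02,0,1],[0.0007,-0.003,0.035,0,1],[0.0007,-0.003,0.048,0,1],[0.0007,-0.003,0.056,0,1],[0.0007,-0.003,0.059,0,1],[0.0007,-0.003,0.059,0,1],[0.0007,-0.003,0.059,0,1]]'; python3 g.py t -29.7 65 57 180
```

```text
time_s: 43.55
position: [476.2, -82.5, 60.5]
tool_rot: [[-0.995, -0.101, 0.001], [-0.101, 0.995, 0.0], [-0.001, -0.0, -1.0]]
contact_force: [-0.4, 0.3, -1.8]
grip_width: 29.8
pos [476.2 -82.5  60.5] head -174.2 tilt [ 0.001  0.    -1.   ] F [-0.4  0.3 -1.8] w 29.8 t 43.55 q [ 0.74  0.72 -0.84  2.05  0.82  0.75  1.04]
target [475.9 -81.5  57. ] -> tx ty tz [0.0002 0.001  0.0035] roll 0.0 len 4
```

```bash
python3 -m inch '[[0,0,0.002,0,1],[0,0,0.0037,0,1],[-0.0008,-0.0008,0.0037,0,1],[-0.0016,-0.0016,0.0037,0,1],[-0.0022,-0.0022,0.0037,0,1],[-0.0022,-0.0022,0.0037,0,1],[-0.0022,-0.0022,0.0037,0,1]]'; python3 g.py t -27.7 62.2 55.4 180
```

```text
time_s: 44.25
position: [478.0, -84.2, 56.5]
tool_rot: [[-0.995, -0.101, -0.0], [-0.101, 0.995, 0.0], [0.0, 0.0, -1.0]]
contact_force: [-1.4, 2.5, -0.3]
grip_width: 29.8
pos [478.  -84.2  56.5] head -174.2 tilt [-0.  0. -1.] F [-1.4  2.5 -0.3] w 29.8 t 44.25 q [ 0.73  0.73 -0.84  2.04  0.82  0.74  1.04]
target [478.2 -84.1  55.4] -> tx ty tz [-0.0002  0.0001  0.0011] roll 0.0 len 1
```

Contact with both neighbours (about 2.9 N). A touch more, set down, and release.

```bash
python3 -m inch '[[-0.0006,-0.0006,0,0,1],[-0.0006,-0.0006,0.0008,0,1],[-0.0006,-0.0006,0.0014,0,1],[-0.0006,-0.0006,0.0017,0,1],[-0.0006,-0.0006,0.0017,0,1]]'; python3 g.py t -27.7 62.2 55.4 180;  python3 -m inch '[[0,0,-0.0012,0,1],[0,0,-0.0012,0,0.05],[0,0,-0.0012,0,0.05],[0,0,-0.0012,0,0.05],[0,0,-0.0012,0,0.05],[0,0,-0.02,0,0.05],[0,0,-0.06,0,0.05],[0,0,-0.11,0,0.05]]'; python3 -m inch '[[0,0,-0.05,0,0.05],[0,0,-0.1,0,0.05],[0,0,-0.1,0,0.05]]'
python3 - <<'E'
from jars import *
c=r.camera("wrist"); cv2.imwrite("pics/w6.png",c["pixels"][:,:,::-1])
jars(dict(white=(542.7,-174,6),red=(536.2,-110.4,6),blue=(485,-147.8,6),yellow=(478.5,-84,6)),ims=dict(wrist=c))
jars({k:v for k,v in E0.items() if k in("green",)})
E
python3 g.py 644 293.9 230 178.6
```

```text
time_s: 44.75
position: [478.8, -84.4, 55.3]
tool_rot: [[-0.995, -0.102, -0.0], [-0.102, 0.995, 0.0], [0.0, 0.0, -1.0]]
contact_force: [-4.6, 3.7, 7.6]
grip_width: 30.0
pos [478.8 -84.4  55.3] head -174.2 tilt [-0.  0. -1.] F [-4.6  3.7  7.6] w 30.0 t 44.75 q [ 0.73  0.74 -0.84  2.04  0.83  0.74  1.04]
target [478.2 -84.1  55.4] -> tx ty tz [ 0.0006  0.0004 -0.0001] roll 0.0 len 1
time_s: 45.55
position: [477.8, -85.1, 165.0]
tool_rot: [[-0.995, -0.102, -0.003], [-0.102, 0.995, 0.001], [0.003, 0.001, -1.0]]
contact_force: [1.1, -0.8, 0.4]
grip_width: 41.5
time_s: 45.85
position: [482.5, -84.8, 270.6]
tool_rot: [[-0.995, -0.101, 0.01], [-0.101, 0.995, -0.003], [-0.009, -0.003, -1.0]]
contact_force: [0.7, 0.8, 0.6]
grip_width: 42.2
white wrist hex [ 552.7 -169.3] ang 5.7 err 1.78 captop [ 543.4 -172.5] 175
  => white (np.float64(552.7), np.float64(-169.3), np.float64(5.7))
red wrist few 15
blue wrist hex [ 486.3 -146. ] ang 35.9 err 0.83 captop [ 485.4 -146.4] 158
  => blue (np.float64(486.3), np.float64(-146.0), np.float64(35.9))
yellow wrist hex [479.8 -82.9] ang 35.7 err 1.65 captop [479.3 -82.9] 184
  => yellow (np.float64(479.8), np.float64(-82.9), np.float64(35.7))
green scene hex [645.  295.7] ang 29.1 err 1.19 captop [646.4 293.4] 187
green side hex [642.7 292.2] ang 29.0 err 0.8 captop [640.9 294.1] 186
  => green (np.float64(643.9), np.float64(293.9), np.float64(29.1))
pos [478.5 -85.7 264.4] head -174.2 tilt [-0.001 -0.001 -1.   ] F [ 0.2 -0.5 -1. ] w 41.9 t 46.0 q [ 0.98  0.45 -1.14  1.89  0.46  1.1   1.34]
target [644.  293.9 230. ] -> tx ty tz [-0.2028  0.361   0.034 ] roll 7.2 len 415
```

View pics/w6.png

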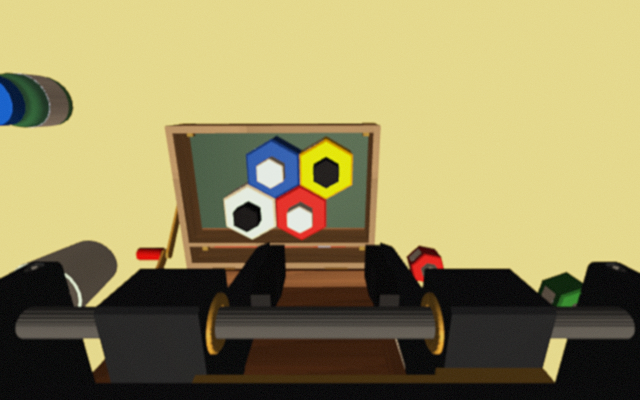

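Four jars are tight: blue (270,173), yellow (326,172), white (247,216), red (300,218). Last one: green.

```bash
python3 -m inch '[[0,0.04,0,2,-0.3],[-0.02,0.085,0,5,-0.3],[-0.045,0.125,0.01,7,-0.3],[-0.07,0.165,0.02,7,-0.3],[-0.095,0.205,0.03,7,-0.3],[-0.12,0.245,0.03,7,-0.3],[-0.15,0.285,0.03,7,-0.3],[-0.175,0.32,0.03,7,-0.3]]'; python3 -m inch '[[-0.02,0.025,0,0,-0.3],[-0.025,0.04,0,0,-0.3],[-0.025,0.04,0,0,-0.3],[-0.025,0.04,0,0,-0.3]]';python3 - <<'E'
from jars import *
jars(dict(green=(644,293.9)),cams=("scene","side","wrist"))
E
python3 g.py 644 294 70 178.8
```

```text
time_s: 46.8
position: [620.4, 253.0, 231.8]
tool_rot: [[-1.0, 0.019, -0.003], [0.019, 1.0, -0.002], [0.003, -0.002, -1.0]]
contact_force: [0.6, -0.2, 0.1]
grip_width: 57.0
time_s: 47.2
position: [645.6, 290.0, 232.8]
tool_rot: [[-1.0, 0.02, -0.003], [0.02, 1.0, -0.002], [0.002, -0.002, -1.0]]
contact_force: [-0.6, -0.6, -0.6]
grip_width: 57.0
green scene hex [645.1 295.8] ang 29.3 err 1.12 captop [645.8 294.2] 187
green side hex [642.6 292.1] ang 29.2 err 0.77 captop [641.  293.3] 186
green wrist hex [644.3 296.5] ang 29.0 err 0.05 captop [643.7 296.4] 151
  => green (np.float64(644.0), np.float64(294.8), np.float64(29.2))
pos [646.4 288.7 234.2] head 178.7 tilt [-0.001 -0.002 -1.   ] F [0.3 0.2 0. ] w 57.3 t 47.35 q [ 0.02  0.81 -0.9   1.33  0.64  1.3   0.66]
target [644. 294.  70.] -> tx ty tz [0.0025 0.0055 0.1642] roll -0.1 len 164
```

Target (644.1, 294.6).

```bash
python3 -m inch '[[0.0025,0.005,0.04,0,-0.3],[0.0025,0.005,0.09,0,-0.3],[0.0025,0.005,0.13,0,-0.3],[0.0025,0.005,0.155,0,-0.3],[0.0025,0.005,0.163,0,-0.3],[0.0025,0.005,0.165,0,-0.3],[0.0025,0.005,0.165,0,-0.3],[0.0025,0.005,0.165,0,-0.3]]';python3 -m inch '[[0,0,0,0,-0.3],[0,0,0,0,-0.3]]';python3 g.py 644.1 294.6 48.8 179
```

```text
time_s: 48.15
position: [645.1, 296.0, 71.9]
tool_rot: [[-1.0, 0.021, 0.002], [0.021, 1.0, 0.001], [-0.002, 0.001, -1.0]]
contact_force: [0.3, 0.7, -1.1]
grip_width: 57.5
time_s: 48.35
position: [644.6, 295.7, 70.8]
tool_rot: [[-1.0, 0.021, 0.001], [0.021, 1.0, 0.001], [-0.001, 0.001, -1.0]]
contact_force: [-0.9, 0.6, 0.8]
grip_width: 57.4
pos [644.6 295.7  70.8] head 178.8 tilt [ 0.001  0.001 -1.   ] F [-0.9  0.6  0.8] w 57.4 t 48.35 q [-0.02  0.98 -0.81  1.43  0.76  1.06  0.56]
target [644.1 294.6  48.8] -> tx ty tz [ 0.0005 -0.0011  0.022 ] roll -0.2 len 22
```

```bash
python3 -m inch '[[0,-0.001,0.008,0,-0.3],[0,-0.001,0.016,0,-0.3],[0,-0.001,0.0205,0,-0.3],[0,-0.001,0.0205,0,-0.3],[0,-0.001,0.0205,0,-0.3],[0,-0.001,0.0205,0,0.5],[0,-0.001,0.0205,0,0.5],[0,-0.001,0.0205,0,0.5]]';python3 -m inch '[[0,0,0,0,0.5],[0,0,0,0,0.5],[0,0,0,0,0.5]]' 30; python3 g.py 644.1 294.6 48.8 179
```

```text
time_s: 49.15
position: [644.2, 294.5, 49.6]
tool_rot: [[-1.0, 0.021, 0.0], [0.021, 1.0, 0.0], [-0.0, 0.0, -1.0]]
contact_force: [-0.5, 0.0, 0.0]
grip_width: 35.7
time_s: 49.45
position: [644.2, 294.6, 49.5]
tool_rot: [[-1.0, 0.021, 0.0], [0.021, 1.0, 0.0], [-0.0, 0.0, -1.0]]
contact_force: [0.0, 0.0, 1.5]
grip_width: 29.5
pos [644.2 294.6  49.5] head 178.8 tilt [ 0.  0. -1.] F [0.  0.  1.5] w 29.5 t 49.45 q [-0.03  1.01 -0.8   1.43  0.78  1.03  0.56]
target [644.1 294.6  48.8] -> tx ty tz [0.0001 0.     0.0007] roll -0.2 len 1
```

```bash
python3 -m inch '[[0,0,0,0,1],[0,0,-0.01,0,1],[0,0,-0.03,0,1],[0,0,-0.06,0,1],[0,0,-0.1,0,1],[0,0,-0.13,0,1],[0,0,-0.13,0,1]]'; python3 g.py t -29.1 -69 165 180
```

```text
time_s: 50.15
position: [646.2, 296.7, 186.2]
tool_rot: [[-1.0, 0.021, 0.008], [0.021, 1.0, 0.005], [-0.008, 0.005, -1.0]]
contact_force: [1.1, 1.2, -2.0]
grip_width: 29.6
pos [646.2 296.7 186.2] head 178.8 tilt [ 0.008  0.005 -1.   ] F [ 1.1  1.2 -2. ] w 29.6 t 50.15 q [ 0.01  0.86 -0.88  1.37  0.67  1.21  0.62]
target [ 490.  -214.8  165. ] -> tx ty tz [ 0.1455 -0.5147  0.0174] roll -7.0 len 535
```

```bash
python3 -m inch '[[0.02,-0.02,0,-1,1],[0.05,-0.055,0,-2,1],[0.08,-0.09,0,-3,1],[0.105,-0.13,0,-4,1],[0.12,-0.175,0,-5,1],[0.13,-0.22,0,-6,1],[0.14,-0.265,0,-7,1],[0.144,-0.31,0,-7,1]]'; python3 g.py t -29.1 -69 165 180
```

```text
time_s: 50.95
position: [491.8, -14.4, 179.0]
tool_rot: [[-0.995, -0.102, -0.001], [-0.102, 0.995, -0.001], [0.001, -0.001, -1.0]]
contact_force: [1.0, -0.6, -2.7]
grip_width: 30.0
pos [491.8 -14.4 179. ] head -174.1 tilt [-0.001 -0.001 -1.   ] F [ 1.  -0.6 -2.7] w 30.0 t 50.95 q [ 0.74  0.58 -1.04  1.96  0.61  0.96  1.07]
target [ 490.  -214.8  165. ] -> tx ty tz [ 0.0223 -0.1992  0.0142] roll 0.1 len 201
```

```bash
python3 -m inch '[[0.006,-0.04,0,0,1],[0.012,-0.085,0,0,1],[0.017,-0.13,0,0,1],[0.021,-0.165,0,0,1],[0.022,-0.19,0,0,1],[0.022,-0.199,0.01,0,1],[0.022,-0.199,0.01,0,1],[0.022,-0.199,0.01,0,1]]'; python3 g.py t -29.1 -69 115 180
```

```text
time_s: 51.75
position: [491.6, -210.7, 168.9]
tool_rot: [[-0.995, -0.103, -0.001], [-0.103, 0.995, 0.001], [0.001, 0.002, -1.0]]
contact_force: [-1.2, 0.7, -2.3]
grip_width: 29.4
pos [ 491.6 -210.7  168.9] head -174.1 tilt [-0.001  0.001 -1.   ] F [-1.2  0.7 -2.3] w 29.4 t 51.75 q [ 1.06  0.65 -1.    1.86  0.65  1.    1.45]
target [ 490.  -214.8  115. ] -> tx ty tz [ 0.0019 -0.004   0.0539] roll 0.1 len 54
```

```bash
python3 -m inch '[[0.002,-0.004,0.01,0,1],[0.002,-0.004,0.03,0,1],[0.002,-0.004,0.045,0,1],[0.002,-0.004,0.05,0,1],[0.002,-0.004,0.05,0,1],[0.002,-0.004,0.05,0,1]]'; python3 g.py t -29.1 -69 65 180
```

```text
time_s: 52.35
position: [490.8, -216.5, 119.7]
tool_rot: [[-0.995, -0.102, 0.001], [-0.102, 0.995, 0.0], [-0.001, -0.0, -1.0]]
contact_force: [0.9, 0.4, -1.4]
grip_width: 29.8
pos [ 490.8 -216.5  119.7] head -174.2 tilt [ 0.001  0.    -1.   ] F [ 0.9  0.4 -1.4] w 29.8 t 52.35 q [ 1.02  0.72 -0.94  1.89  0.73  0.92  1.4 ]
target [ 490.  -214.8   65. ] -> tx ty tz [0.0006 0.0018 0.0547] roll 0.0 len 55
```

```bash
python3 -m inch '[[0.0006,0.0015,0.01,0,1],[0.0006,0.0015,0.025,0,1],[0.0006,0.0015,0.04,0,1],[0.0006,0.0015,0.052,0,1],[0.0006,0.0015,0.059,0,1],[0.0006,0.0015,0.0605,0,1],[0.0006,0.0015,0.0605,0,1],[0.0006,0.0015,0.0605,0,1]]'; python3 g.py t -27.1 -66.2 55.5 180
```

```text
time_s: 53.15
position: [490.0, -215.5, 59.2]
tool_rot: [[-0.995, -0.101, 0.001], [-0.101, 0.995, -0.0], [-0.001, -0.0, -1.0]]
contact_force: [-0.1, -0.1, -1.9]
grip_width: 29.9
pos [ 490.  -215.5   59.2] head -174.2 tilt [ 0.001 -0.    -1.   ] F [-0.1 -0.1 -1.9] w 29.9 t 53.15 q [ 0.96  0.8  -0.85  1.92  0.83  0.82  1.32]
target [ 491.7 -211.8   55.5] -> tx ty tz [-0.0021  0.0035  0.0037] roll 0.0 len 6
```

```bash
python3 -m inch '[[0,0,0.0015,0,1],[0,0,0.0025,0,1],[-0.0008,0.0013,0.0025,0,1],[-0.0015,0.0025,0.0025,0,1],[-0.0022,0.0035,0.0025,0,1],[-0.0022,0.0035,0.0025,0,1],[-0.0022,0.0035,0.0025,0,1]]'; python3 g.py t -27.1 -66.2 55.5 180
```

```text
time_s: 53.85
position: [491.4, -212.1, 56.4]
tool_rot: [[-0.995, -0.101, -0.0], [-0.101, 0.995, -0.001], [0.0, -0.001, -1.0]]
contact_force: [-1.0, -1.8, -1.6]
grip_width: 30.0
pos [ 491.4 -212.1   56.4] head -174.2 tilt [-0.    -0.001 -1.   ] F [-1.  -1.8 -1.6] w 30.0 t 53.85 q [ 0.95  0.8  -0.85  1.92  0.83  0.82  1.31]
target [ 491.7 -211.8   55.5] -> tx ty tz [-0.0004  0.0003  0.0009] roll -0.0 len 1
```

Contact. A little more, then set down, release and retreat.

```bash
python3 -m inch '[[-0.0007,0.0008,0,0,1],[-0.0007,0.0008,0.0008,0,1],[-0.0007,0.0008,0.0014,0,1],[-0.0007,0.0008,0.0017,0,1],[-0.0007,0.0008,0.0017,0,1]]'; python3 g.py t -27.1 -66.2 55.4 180;  python3 -m inch '[[0,0,-0.0012,0,1],[0,0,-0.0012,0,0.05],[0,0,-0.0012,0,0.05],[0,0,-0.0012,0,0.05],[0,0,-0.0012,0,0.05],[0,0,-0.02,0,0.05],[0,0,-0.06,0,0.05],[0,0,-0.11,0,0.05]]'; python3 -m inch '[[0.02,0.05,-0.05,0,0.05],[0.02,0.07,-0.1,0,0.05],[0.02,0.07,-0.13,0,0.05],[0.02,0.07,-0.13,0,0.05],[0.02,0.07,-0.13,0,0.05],[0.02,0.07,-0.13,0,0.05]]'
python3 - <<'E'
from jars import *
from rig import r
from itertools import combinations
ims={n:r.camera(n) for n in("wrist","scene","side")}
cv2.imwrite("pics/w7.png",ims["wrist"]["pixels"][:,:,::-1]);np.savez("wf.npz",**ims["wrist"])
from meas import lidknob
lidknob(ims["scene"],ims["side"])
out={}
c=ims["wrist"];P=cloud(c).reshape(-1,3);P=P[c["z_map"].ravel()>0]
for k,p in dict(white=(542.7,-174),red=(536.2,-110.4),blue=(485,-147.8),yellow=(478.5,-84),green=(491.7,-211.8)).items():
    t=P[(np.linalg.norm(P[:,:2]-p,axis=1)<24)&(P[:,2]>71)&(P[:,2]<79)]; (cx,cy),_=cv2.minEnclosingCircle(t[:,:2].astype(np.float32)); out[k]=np.array([cx,cy]); print(k,out[k].round(1),t[:,2].mean().round(1),t[:,2].std().round(2),len(t))
for a,b in combinations(out,2): print(a,b,np.linalg.norm(out[a]-out[b]).round(1))
E
```

```text
time_s: 54.35
position: [491.9, -211.6, 55.4]
tool_rot: [[-0.995, -0.101, -0.001], [-0.101, 0.995, -0.002], [0.001, -0.002, -1.0]]
contact_force: [-4.1, -3.5, 8.8]
grip_width: 29.6
pos [ 491.9 -211.6   55.4] head -174.2 tilt [-0.001 -0.002 -1.   ] F [-4.1 -3.5  8.8] w 29.6 t 54.35 q [ 0.95  0.8  -0.85  1.92  0.83  0.82  1.31]
target [ 491.7 -211.8   55.4] -> tx ty tz [ 0.0002 -0.0002 -0.    ] roll -0.0 len 0
time_s: 55.15
position: [490.8, -210.2, 164.5]
tool_rot: [[-0.995, -0.102, -0.003], [-0.102, 0.995, 0.002], [0.003, 0.002, -1.0]]
contact_force: [0.2, -0.9, -0.7]
grip_width: 41.6
time_s: 55.75
position: [464.3, -143.9, 293.3]
tool_rot: [[-0.995, -0.1, -0.002], [-0.1, 0.995, 0.0], [0.002, 0.0, -1.0]]
contact_force: [-1.2, -0.5, -0.5]
grip_width: 41.9
scene lid face x@z52 135.0 slope x/z -0.0272 yaw err -0.0008 lid angle ~ 1.544 1894
   knob tray [  73.8 -151.8   84. ] [  47.2 -166.9   56.9] [  79.9 -130.5   88.4] 95
side lid face x@z52 128.1 slope x/z -0.0242 yaw err -0.0029 lid angle ~ 1.547 798
   knob tray [  67.5 -151.7   86.2] [  63.1 -163.3   80.3] [  75.  -136.4   90.2] 20
white [ 544.1 -172.5] 74.5 0.92 453
red [ 538.  -108.7] 74.5 0.91 451
blue [ 485.6 -146.2] 74.5 0.9 498
yellow [479.7 -82.1] 74.5 0.82 499
green [ 491.8 -209.2] 74.4 0.87 508
white red 64.1
white blue 64.2
white yellow 111.0
white green 63.9
red blue 64.4
red yellow 64.1
red green 110.6
blue yellow 64.4
blue green 63.3
yellow green 127.7
```

View pics/w7.png

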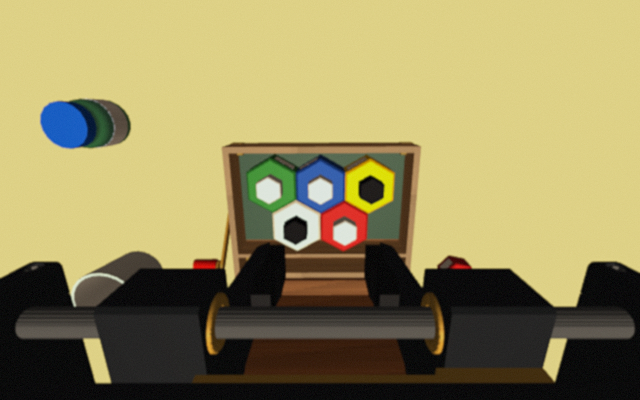

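The honeycomb is complete: green (270,187), blue (320,187), yellow (370,187) in front, white (296,228) and red (344,230) behind. Neighbour distances are 63.3–64.4 mm and all cap tops are level. Lid and stay are unchanged and the arm is clear, so I'm handing in.

```bash
python3 -c "
from rig import r
print(r.hand_in()); s=r.get_state(); print(s['time_s'],s['contact_force'])"
```

```text
the job is handed in; nothing more can be done
None
the job is handed in; nothing more can be done
```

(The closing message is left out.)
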